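# Torque the window nut of a microscope sample cell

### The job

Tighten the hexagonal window nut on the sample cell with the preset break-over torque wrench: take the wrench from its rest, seat its ring fully down over the nut and turn it clockwise (seen from above) until the handle clearly breaks over at its hinge, then stop straight away, before the hinge is folded half-way to its end. Ease off so that the hinge snaps straight, lift the wrench off without loosening the nut, and lay it back in its rest the way it lay, ring on the pad and handle in the notch. The cover glass under the nut is fragile, so set the ring down gently and do not push or hit the cell stage with the gripper or the wrench, and leave everything else where it is.

Things in the scene. Friction and masses are not known exactly. Their poses are not given: they have to be found in the camera images.
- cell_stage: fixed levelling stage: dark green block 200 x 180 mm (x, y) on rubber feet with an aluminium plate, top of the plate 60 mm above the table, two slotted silver knobs on its -x face; it carries the sample cell and the nut in its middle. Origin on the table under the cell's middle, z up. Its place varies, and its yaw by up to 0.35 rad
- sample_cell: the steel sample cell fixed on the stage: round, 68 mm across, flat top 95 mm above the table (foot flange 88 mm across, up to 68 mm); a brass gas port sticks out 57 mm from its middle to +x at 80 mm height. Origin as the stage's
- nut_base (a point): brass hexagonal window nut on the cell, glass window in its middle: 32 mm across flats, hexagon 12 mm high, then a 3 mm cone bevel to 26 mm diameter: 15 mm in all. The point is the middle of its underside; it turns with the nut, z up, x square to one flat (same every 60 degrees). Starts 0.2 to 1.0 rad short of tight, drags about 0.25 N m, sinks 1 mm per rad, then stops hard on the cell's top
- wrench_ring (a point): head of the torque wrench: six-sided steel ring, 33.5 mm across flats inside (0.75 mm play all round on the nut, about 0.09 rad of turning play each way), 46 mm outside, 12 mm high. The point is the middle of the ring's underside; -x towards the handle, z up, inner flats square to x and every 60 degrees from it. Seated, it lies on the cell's top, within 1 mm of nut_base
- wrench_grip (a point): middle (half-way up) of the wrench's blue grip with white end bands: a bar 100 mm long, 22 mm wide, 20 mm high. While the hinge is straight it lies 131 mm from the ring's centre along the ring's -x and 10 mm above the ring's underside (undersides of grip and ring are level). Axes as the ring's, turning with the handle. Wrench about 0.25 kg, 194 mm from ring centre to handle end
- rest: fixed wrench rest: foot plate 250 x 80 mm, 8 mm thick; at +x a square pad block 56 mm wide, top at 40 mm, for the ring; at -x (172 mm from the pad's middle) a 16 mm thick post with a notch for the handle, floor at 40 mm, 34 mm wide, flared cheeks up to 66 mm, 60 mm over all. Origin on the table under the middle, x from notch to pad. Left or right of the cell stage, yaw up to 0.3 rad
- rest_pad (a point): middle of the top of the rest's pad, 40 mm above the table, where the middle of the ring's underside lies; axes of the rest (handle lies to -x, over the notch)
- parts_tray: fixed shallow aluminium tray 200 x 130 mm, 22 mm high, on the other side of the stage from the rest; origin under its middle
- spare_nut: bystander, loose: brass spare nut without window, 32 mm across flats, 13 mm high, in the tray; origin under its middle
- spacer_ring: bystander, loose: aluminium ring 48 mm across, 8 mm high, in the tray; origin under its middle
- probe_box: bystander, loose: black box with clear lid 85 x 55 x 21 mm, between robot and stage; origin under its middle
- solvent_bottle: bystander, loose: amber bottle 52 mm across, 120 mm high, at the right; origin under its middle
- hex_driver: bystander, loose: screwdriver 170 mm long with green handle, lying at the left; origin under its middle
- plain_spanner: bystander, loose: plain steel spanner 170 mm long, lying at the right; origin under its middle
- sample_dish: bystander, loose: glass dish 93 mm across, 15 mm high, between robot and stage; origin under its middle
- wrench: the torque wrench's head (ring and neck); origin and axes as wrench_ring. Break-over hinge: a vertical pin 36 mm from the ring's centre joins head and handle. A preloaded spring keeps it straight up to 0.9 N m at the pin (9 to 10 N across the middle of the grip); then the handle folds clockwise at nearly steady torque, to its end at 0.5 rad, and springs straight again when eased

How it is judged:
On the way, in this order (a step that is already met when the one before it is completed fails the run):
1. the ring is seated fully down over the nut (horizontal distance between wrench_ring and nut_base below 0.003 m and z of wrench_ring in the frame of nut_base below 0.004 m), for 0.1 s.
2. with the ring still down over the nut and the nut fully home on the cell, the hinge breaks over by more than 0.10 rad (angle between the x axis of wrench_grip and the x axis of wrench_ring, either way round above 0.1 rad and z of nut_base in the frame of sample_cell below 0.09506 m and horizontal distance between wrench_ring and nut_base below 0.004 m and z of wrench_ring in the frame of nut_base below 0.007 m), for 0.1 s.
At the end, for the whole second after the job is handed in: The nut is fully home on the cell (within 0.08 mm, that is 0.08 rad of its stop) and the wrench lies still and level in its rest, hinge straight (under 0.04 rad): ring centre within 20 mm of the pad's middle, handle down in the notch (z of nut_base in the frame of sample_cell below 0.09508 m and angle between the x axis of wrench_grip and the x axis of wrench_ring, either way round below 0.04 rad and distance between wrench_ring and rest_pad below 0.02 m and x of wrench_grip in the frame of rest_pad below -0.1 m and z of wrench_grip in the frame of rest_pad below 0.016 m and angle between wrench_ring's own z axis and vertical below 0.1 rad and linear speed of wrench below 0.01 m/s); the robot touches nothing.
It fails at once if the wrench is pulled on after the break-over until the hinge folds past 0.25 rad, half-way to its end at 0.5 (angle between the x axis of wrench_grip and the x axis of wrench_ring, either way round above 0.25 rad).
It fails at once if while the ring is being set on the loose nut, not yet down over it, the wrench is pressed or knocked on the cell or nut with more than 50 N (contact force between wrench and cell_stage above 50 N and z of wrench_ring in the frame of nut_base above 0.004 m and z of nut_base in the frame of sample_cell above 0.0952 m).
It fails at once if the wrench is pressed down on the top of the cell with more than 40 N (contact force between wrench and sample_cell above 40 N).
It fails at once if the gripper pushes the cell stage or the nut with more than 8 N (contact force between the fingers and cell_stage above 8 N).
It fails at once if a bystander is moved by more than 15 mm (distance of any of spare_nut, spacer_ring, probe_box, solvent_bottle, hex_driver, plain_spanner, sample_dish from where it was at the start of the episode above 0.015 m).
It also fails if it takes over 72 s, if anything falls off the work surface, if the arm or the gripper's body presses on something with over 40 N, if the wrist force passes 120 N, or if a joint passes its speed limit or range.

### The arm

A 6-joint arm with a two-finger parallel gripper is mounted at the origin on the work surface. World frame = base frame: x ahead of the robot, y to its left, z up, the work surface at z = 0. Lengths are in m, angles in rad, forces in N, time in s.
With the tool pointing down it reaches from about 0.275 to 0.85 m from the base axis. Payload 19 kg.
Tool frame: the origin (TCP) lies at the very end of the fingers, on their centre line; the grasp point (between the pads) lies 19 mm behind it (manip.pinch_z is the distance from the TCP to the grasp point, in m); x points along the fingers, y is the direction in which the jaws open and shut, and the axes are right-handed (so a half turn about x gives the same grasp; the last joint's range is limited). The gripper opens to 85 mm and grips with 20 to 120 N. Pads are 22 mm wide; open, the fingers measure 114 mm over their backs; the gripper's body (76 mm by 85 mm) begins 54 mm behind the grasp point. The pads swing forward as they close: fully open they stand 13 mm farther back than shut.
Start: joints at [1.161, 0.15, 1.437, -0, 1.554, -0.134], TCP at [0.157, 0.553, 0.231] pointing down, gripper open.
Joint ranges: [-2.8, 2.8], [-0.68, 2.1], [0.12, 2.68], [-1.39, 4.53], [0.16, 2.79], [-2.81, 2.81]. Speed limits (rad/s): [1.89, 1.89, 2.22, 3.01, 3.01, 3.01].

### API

Orientations are given as a unit quaternion [x, y, z, w].
In Python, from workcell import manip, optics gives the robot as it stands.
- The arm moves only by the tool play_rows, never from a script. Its argument "motion" is a list that holds one entry, the list of rows, each a list of 7 numbers: the turn, a rotation vector about the tool's x, y, z in rad, then the shift along the tool's x, y, z in m, then the opening, from -1 (shut) to 1 (fully open), so that 0 is half open. A call has exactly 10 rows; each row shifts and turns the pose as measured when the row begins, along the tool's axes as they then stand; what a row does not reach is not made up. A row lasts 1/12 s, in which the tool goes at most 41.7 mm and 7.16 degrees, less where a joint would pass 70% of its speed; a pose out of reach is approached as far as the arm can. A call is refused whole if a number of a shift passes 0.0417 or a number of a turn 0.125, either way. A call with a gripper value outside its range is refused whole. The fingers move at their own pace and stop on an object; the grip force is fixed at half the most. Time passes only in rows, so rows that do not move let the fingers close, or fill a call up. It gives the time, the measured TCP pose, the force and the opening at its end, in the units of the state.
- manip.observe(): the state, without advancing time (a new reading comes with each control period).
- optics.get_image(name): name is "side" or "top"; returns a dict with "pixels" (480x640x3 uint8, blue, green, red), "camera_matrix" (3x3 intrinsics, pixels), "T" (4x4, takes a point from camera to world coordinates). Camera axes: x right, y up, looking along -z (the intrinsics and any distortion apply to the point x, -y, -z); pixel columns grow to the right and rows downward; lengths in m; the calibration is good to about 2 mm. A picture is of the moment at which its call begins. There is no depth.
- manip.hand_in(): hands the job in, once; it reports no verdict.
Trained networks look in a picture, given as the dict that the camera call returned (one of the last four; its "shot" number tells which), for a name from the list of things; names that differ only in an ending like _2 or _b are one class to them, and where a whole thing is asked for, a point or a joint stands for the part that bears it (a point fixed in the world has none). Each returns a list of dicts, best first, with "p" (0 to 1); they miss things now and then, are a little off and sometimes report something else, mostly with a low value. They report only what shows in the picture. A call takes as long as a camera call.
- optics.spot_in(picture, thing): "point" ([x, y, z] in m, in world coordinates, good to about 4 mm: the middle of the surface that is visible of it).
The state is a dict: "time": time; "joints": joint angles; "qd": joint speeds; "tau": joint torques, N m; "eef_pos": TCP position; "eef_rot": TCP orientation; "ft_force": force on the tool from outside, world axes, zero at the start; "ft_torque": the same for the moment, N m; "width": finger opening in m.
Only numpy, scipy, OpenCV 4.12 (cv2) and the standard library are available. Lean on these libraries where they do the work, as an engineer would, in place of code of your own. Each camera call takes 0.05 s, during which the arm holds its last target.

## Working session

There is one attempt and no reset: what is moved stays moved. The work goes in short steps, Python scripts to look and compute and a tool call to move; the robot and the scene stay as the last step left them, time stands still between calls to the robot, and variables do not carry over. Pictures are saved under pics/ and viewed, and the job is handed in when it is done.

Besides the shell and the picture viewer there is one more tool, called after "Call:" as a command line: name --argument value ..., lists and objects as JSON in quotes. play_rows: Moves the arm, as the interface text tells. Its arguments: {"type":"object","properties":{"motion":{"type":"array","items":{"type":"array","items":{"type":"array","items":{"type":"number"}}}}},"required":["motion"]}

```bash
ls; mkdir -p pics; cat > h.py <<'E'
import numpy as np,cv2
from workcell import manip,optics
from scipy.spatial.transform import Rotation as R
def shot(cam,name=None):
    p=optics.get_image(cam)
    if name: cv2.imwrite('pics/%s.png'%name,p['pixels'])
    return p
def proj(p,X):
    T=np.linalg.inv(p['T']);c=T[:3,:3]@np.array(X)+T[:3,3]
    K=np.array(p['camera_matrix']);v=np.array([c[0],-c[1],-c[2]]);u=K@v
    return u[:2]/u[2]
def back(p,uv,z):
    K=np.array(p['camera_matrix']);d=np.linalg.solve(K,[uv[0],uv[1],1.]);d=np.array([d[0],-d[1],-d[2]])
    T=np.array(p['T']);d=T[:3,:3]@d;o=T[:3,3];return o+d*(z-o[2])/d[2]
E
python3 - <<'E'
from h import *
a=shot('top','t0');b=shot('side','s0')
print([k for k in a]);print(a['T'].round(3),b['T'].round(3),a['camera_matrix'],b['camera_matrix'])
for t in ['cell_stage','sample_cell','nut_base','wrench_ring','wrench_grip','rest','rest_pad','parts_tray','probe_box','solvent_bottle','plain_spanner','hex_driver','sample_dish']:
  for n,p in (('t',a),('s',b)):
    try: r=optics.spot_in(p,t)
    except Exception as e: print(t,e);continue
    print(t,n,[(np.round(x['point'],3).tolist(),round(x['p'],2)) for x in r[:2]])
s=manip.observe();print(s)
E
```

```text
pics
['pixels', 'camera_matrix', 'T', 'shot']
[[-0.027  0.993 -0.117  0.336]
 [-1.    -0.026  0.009  0.028]
 [ 0.006  0.118  0.993  1.382]
 [ 0.     0.     0.     1.   ]] [[-0.992  0.088 -0.094  0.407]
 [-0.128 -0.691  0.711  0.87 ]
 [-0.003  0.717  0.697  0.915]
 [ 0.     0.     0.     1.   ]] [[447.31948864   0.         323.56427941]
 [  0.         447.31948864 245.87799745]
 [  0.           0.           1.        ]] [[487.4858835    0.         319.45390581]
 [  0.         487.4858835  239.40222771]
 [  0.           0.           1.        ]]
cell_stage t [([0.583, 0.009, 0.061], 0.91)]
cell_stage s [([0.582, 0.039, 0.056], 0.75)]
sample_cell t [([0.585, 0.003, 0.096], 0.7), ([0.629, 0.306, 0.017], 0.22)]
sample_cell s [([0.591, 0.029, 0.078], 0.82)]
nut_base t [([0.399, -0.154, 0.024], 0.69)]
nut_base s [([0.627, 0.307, 0.013], 0.5)]
wrench_ring t [([0.557, -0.292, 0.058], 0.82)]
wrench_ring s [([0.564, -0.286, 0.057], 0.58)]
wrench_grip t [([0.536, -0.294, 0.06], 0.7), ([0.562, -0.293, 0.058], 0.53)]
wrench_grip s [([0.531, -0.285, 0.057], 0.93)]
rest t [([0.584, -0.276, 0.011], 0
[... 850 characters left out ...]
66, 0.102, 0.014], 0.7), ([0.564, -0.285, 0.05], 0.7)]
{'time': 1.4, 'joints': array([ 1.16101714e+00,  1.50511667e-01,  1.43741344e+00,  2.42134921e-05,
        1.55380184e+00, -1.33983581e-01]), 'qd': array([ 0.00210905, -0.00023139,  0.00025258, -0.0016606 ,  0.00022457,
        0.00079585]), 'tau': array([ 6.52271901e-04, -7.12786674e+01, -5.71043909e+01, -4.36034099e-05,
        1.24229126e-03, -1.03898894e-04]), 'eef_pos': array([0.1565683 , 0.55323762, 0.23125322]), 'eef_rot': array([ 0.09715644,  0.7004153 , -0.09724331,  0.70037331]), 'ft_force': array([-0.3764324 , -0.608569  , -1.12817253]), 'ft_torque': array([-0.00968362,  0.01185397, -0.04520464]), 'width': 0.08546716932548572}
```

View pics/t0.png

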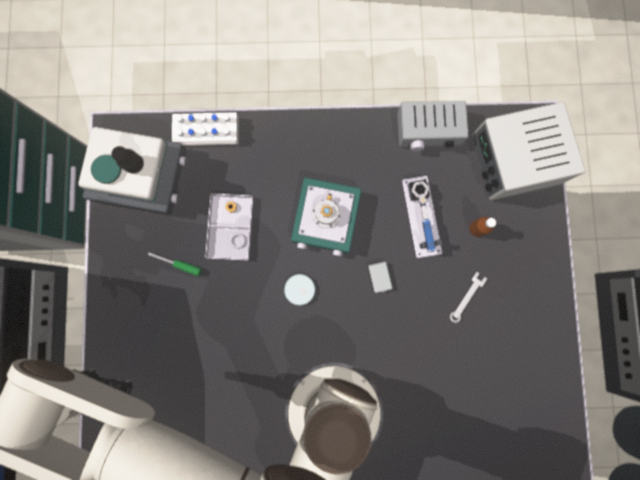

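View pics/s0.png

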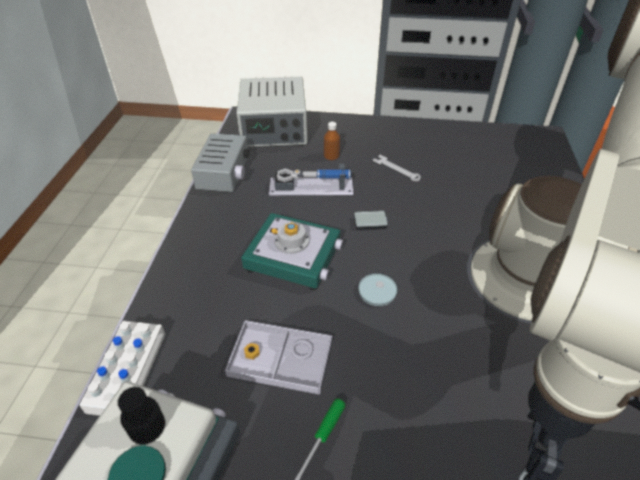

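```bash
python3 - <<'E'
import cv2,numpy as np
a=cv2.imread('pics/t0.png');b=cv2.imread('pics/s0.png')
def c(im,x,y,w,h,k): return cv2.resize(im[y:y+h,x:x+w],None,fx=k,fy=k,interpolation=cv2.INTER_CUBIC)
cv2.imwrite('pics/c1.png',np.hstack([c(a,288,170,80,95,5),c(a,390,170,80,95,5)]))
cv2.imwrite('pics/c2.png',np.hstack([c(b,240,205,110,90,3.6),c(b,260,155,110,90,3.6)]))
E
```

```text
(no output)
```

View pics/c1.png

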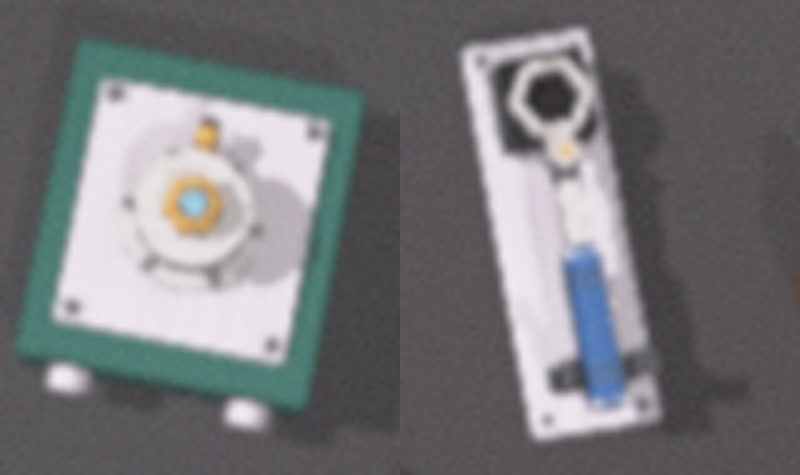

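View pics/c2.png

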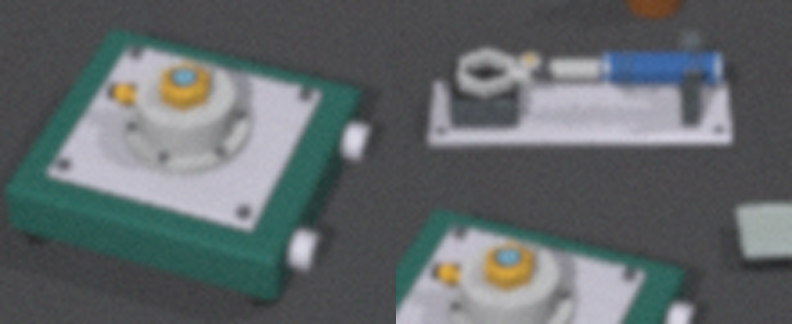

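```bash
cat > fit.py <<'E'
from h import *
from scipy.optimize import least_squares,minimize
S=8
def sil(p,pts,box,holes=None,sig=0.8):
    x0,y0,w,h=box
    m=np.zeros((h*S,w*S),np.float32)
    def pr(P): return np.array([proj(p,X) for X in P])
    q=(pr(pts)-[x0,y0]+0.5)*S-0.5
    cv2.fillConvexPoly(m,np.round(cv2.convexHull(q.astype(np.float32))*16).astype(np.int32),1.0,shift=4)
    if holes is not None:
        for hh in holes:
            q=(pr(hh)-[x0,y0]+0.5)*S-0.5
            cv2.fillConvexPoly(m,np.round(cv2.convexHull(q.astype(np.float32))*16).astype(np.int32),0.0,shift=4)
    m=cv2.GaussianBlur(m,(0,0),sig*S)
    return cv2.resize(m,(w,h),interpolation=cv2.INTER_AREA)
def hexp(c,th,af,z):
    a=th+np.pi/6+np.arange(6)*np.pi/3;r=af/2/np.cos(np.pi/6)
    return [[c[0]+r*np.cos(t),c[1]+r*np.sin(t),z] for t in a]
def circ(c,d,z):
    a=np.arange(36)*np.pi/18
    return [[c[0]+d/2*np.cos(t),c[1]+d/2*np.sin(t),z] for t in a]
def boxp(c,th,lx,ly,z0,z1):
    o=[]
    for sx in (-.5,.5):
        for sy in(-.5,.5):
            for z in (z0,z1):
                o.append([c[0]+sx*lx*np.cos(th)-sy*ly*np.sin(th),c[1]+sx*lx*np.sin(th)+sy*ly*np.cos(th),z])
    return o
def res(m,d,w=None):
    A=np.c_[m.ravel(),np.ones(m.size)];b=d.ravel()
    if w is not None: A=A[w.ravel()];b=b[w.ravel()]
    x,*_=np.linalg.lstsq(A,b,rcond=None);return ((A@x-b)**2).mean()/b.var(),x
def crop(d,b): return d[b[1]:b[1]+b[3],b[0]:b[0]+b[2]]
def sat(im): 
    f=im.astype(np.float32);return f.max(2)-f.min(2)
def bestfit(f,x0,steps):
    x0=np.array(x0,float)
    sx=np.vstack([x0]+[x0+np.eye(len(x0))[i]*steps[i] for i in range(len(x0))])
    r=minimize(f,x0,method='Nelder-Mead',options=dict(initial_simplex=sx,maxiter=200,xatol=1e-5,fatol=1e-6));return r.x,r.fun
E
cat > run1.py <<'E'
from fit import *
a=shot('top');b=shot('side')
import pickle;pickle.dump((a,b),open('ab.pkl','wb'))
for n,p in(('top',a),('side',b)):
    im=p['pixels'];f=im.astype(np.float32)
    # grip
    B=f[...,0]-f[...,2]
    g=proj(p,[0.536,-0.29,0.05]).astype(int);bx=(g[0]-28,g[1]-28,56,56)
    d=np.clip(crop(B,bx),0,None)
    d=np.minimum(d,60)
    fn=lambda x:res(sil(p,boxp(x[:2],x[2],x[3],.022,.04,.06),bx),d)[0]
    print(n,'grip',*[np.round(v,4) for v in bestfit(fn,[.49,-.30,.1,.1],[.01,.01,.1,.01])])
    # nut
    nb=proj(p,[.585,.006,.103]).astype(int);bx=(nb[0]-10,nb[1]-10,20,20)
    d=crop(sat(im),bx)
    # exclude port: project port direction
    best=[]
    for t0 in np.arange(6)*np.pi/18:
        fn=lambda x:res(sil(p,hexp(x[:2],x[2],.032,.0955)+hexp(x[:2],x[2],.032,.1075)+circ(x[:2],.026,.1105),bx),d)[0]
        x,v=bestfit(fn,[.585,.006,t0],[.004,.004,.2]);best.append((v,x))
    for v,x in sorted(best,key=lambda q:q[0])[:4]: print(n,'nut',round(v,4),x[:2].round(4),round(np.degrees(x[2])%60,1))
    # ring
    rb=proj(p,[.62,-.28,.052]).astype(int);print(rb)
E
python3 run1.py
```

```text
top grip [ 0.5048 -0.3023  0.1184  0.1222] 0.1999
top nut 0.254 [0.5903 0.0059] 5.4
top nut 0.2541 [0.5902 0.0058] 2.7
top nut 0.2542 [0.5904 0.0058] 3.1
top nut 0.2542 [0.5904 0.0058] 2.6
[419 201]
side grip [ 0.5188 -0.2954  0.126   0.096 ] 0.1083
side nut 0.3924 [0.5908 0.0123] 5.2
side nut 0.3924 [0.5909 0.0122] 5.5
side nut 0.3927 [0.5909 0.0118] 5.2
side nut 0.3929 [0.5907 0.0122] 6.6
[298 173]
```

```bash
cat > ov.py <<'E'
from fit import *
import pickle
def overlay(p,polys,box,k,name=None):
    x0,y0,w,h=box
    im=cv2.resize(p['pixels'][y0:y0+h,x0:x0+w],None,fx=k,fy=k,interpolation=cv2.INTER_CUBIC)
    for P,c in polys:
        q=(np.array([proj(p,X) for X in P])-[x0,y0]+.5)*k
        cv2.polylines(im,[np.round(q).astype(np.int32)],True,c,1)
    if name: cv2.imwrite('pics/%s.png'%name,im)
    return im
def wr(c,th,z):
    u=np.array([np.cos(th),np.sin(th)]);g=np.array(c)-.131*u
    r=lambda z:boxp(g,th,.1,.022,z,z)
    o=lambda q:[q[0],q[1],q[3],q[2]]
    bx=lambda z:[r(z)[i] for i in(0,2,6,4)]
    return [(hexp(c,th,.046,z+.012),(0,0,255)),(hexp(c,th,.0335,z+.012),(0,0,255)),(bx(z+.02),(0,255,255)),(bx(z),(255,255,0))]
def nut(c,th):
    return [(hexp(c,th,.032,.107),(0,0,255)),(circ(c,.026,.11),(255,0,0)),(circ(c,.068,.095),(0,255,0)),(circ(c,.088,.068),(0,255,0))]
E
python3 - <<'E'
from ov import *
a,b=pickle.load(open('ab.pkl','rb'))
n=nut((.59,.008),.09);w=wr((.634,-.28),.12,.04)
cv2.imwrite('pics/o1.png',np.hstack([overlay(a,n,(300,180,56,66),7),overlay(a,w,(395,170,50,66*1),7)]))
cv2.imwrite('pics/o2.png',np.hstack([overlay(b,n,(262,210,60,50),6.5),overlay(b,w,(265,155,60*1,50),6.5)]))
E
```

```text
(no output)
```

View pics/o1.png

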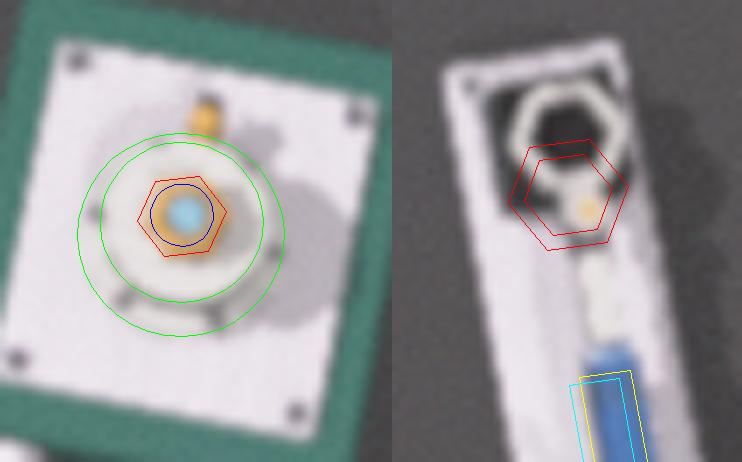

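View pics/o2.png

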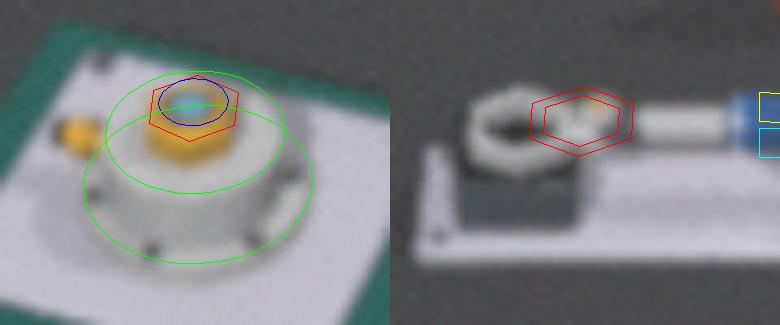

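```bash
cat > run2.py <<'E'
from ov import *
a,b=pickle.load(open('ab.pkl','rb'))
for n,p in(('top',a),('side',b)):
    im=p['pixels'];f=im.astype(np.float32)
    B=f[...,0]-f[...,2]
    g=proj(p,[0.530,-0.292,0.05]).astype(int);bx=(g[0]-28,g[1]-28,56,56)
    d=crop(B,bx);d=np.clip(d,10,60)
    fn=lambda x:res(sil(p,boxp(x[:2],x[2],x[3],.022,.04,.06),bx),d)[0]
    x,v=bestfit(fn,[.53,-.292,.12,.09],[.01,.01,.1,.01]);print(n,'grip',x.round(4),round(v,3))
    u=np.array([np.cos(x[2]),np.sin(x[2])]);print('  ring from grip',(x[:2]+.131*u).round(4))
    # nut
    nb=np.round((proj(p,[.588,.008,.095])+proj(p,[.588,.008,.11]))/2).astype(int);bx=(nb[0]-9,nb[1]-9,19,19)
    d=np.clip(crop(sat(im),bx),15,60)
    pc=proj(p,[.588+.05*np.cos(-.18),.008+.05*np.sin(-.18),.08])
    yy,xx=np.mgrid[bx[1]:bx[1]+19,bx[0]:bx[0]+19]
    w=np.hypot(xx-pc[0],yy-pc[1])>8
    best=[]
    for t0 in np.arange(6)*np.pi/18:
        fn=lambda x:res(sil(p,hexp(x[:2],x[2],.032,.0955)+hexp(x[:2],x[2],.032,.1075)+circ(x[:2],.026,.1105),bx),d,w)[0]
        x,v=bestfit(fn,[.588,.008,t0],[.004,.004,.2]);best.append((v,x))
    for v,x in sorted(best,key=lambda q:q[0])[:4]: print(n,'nut',round(v,4),x[:2].round(4),round(np.degrees(x[2])%60,1))
    # ring
    rb=np.round(proj(p,[.662,-.276,.052])).astype(int);bx=(rb[0]-12,rb[1]-12,25,25)
    d=crop(f.mean(2),bx)
    yy,xx=np.mgrid[bx[1]:bx[1]+25,bx[0]:bx[0]+25]
    w=np.hypot(xx-rb[0],yy-rb[1])<11
    fn=lambda x:res(sil(p,hexp(x[:2],x[2],.046,.052)+hexp(x[:2],x[2],.046,.04),bx,[hexp(x[:2],x[2],.0335,.052)]),d,w)[0]
    x,v=bestfit(fn,[.662,-.276,.12],[.004,.004,.1]);print(n,'ring',x.round(4),round(v,3))
E
python3 run2.py
```

```text
top grip [ 0.5179 -0.3009  0.1315  0.0925] 0.08
  ring from grip [ 0.6478 -0.2837]
top nut 0.2589 [0.5904 0.0057] 4.3
top nut 0.2593 [0.5903 0.0057] 2.0
top nut 0.2595 [0.5904 0.0056] 4.3
top nut 0.2597 [0.5904 0.0059] 6.5
top ring [ 0.6562 -0.2629 -0.1673] 0.834
side grip [ 0.5188 -0.2959  0.1503  0.0943] 0.083
  ring from grip [ 0.6483 -0.2763]
side nut 0.3946 [0.5908 0.0122] 4.3
side nut 0.395 [0.5908 0.0123] 2.9
side nut 0.3951 [0.5908 0.0122] 2.9
side nut 0.3951 [0.5908 0.0121] 3.0
side ring [ 0.6595 -0.2762 -0.1035] 0.417
```

```bash
python3 - <<'E'
from ov import *
a,b=pickle.load(open('ab.pkl','rb'))
n=nut((.5904,.0057),.07);w=wr((.648,-.2837),.13,.04)
cv2.imwrite('pics/o1.png',np.hstack([overlay(a,n,(300,180,56,66),7),overlay(a,w,(395,170,50,66*1),7)]))
n=nut((.5908,.0122),.07);w=wr((.648,-.278),.13,.04)
cv2.imwrite('pics/o2.png',np.hstack([overlay(b,n,(262,210,60,50),6.5),overlay(b,w,(265,155,60*1,50),6.5)]))
E
```

```text
(no output)
```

View pics/o1.png

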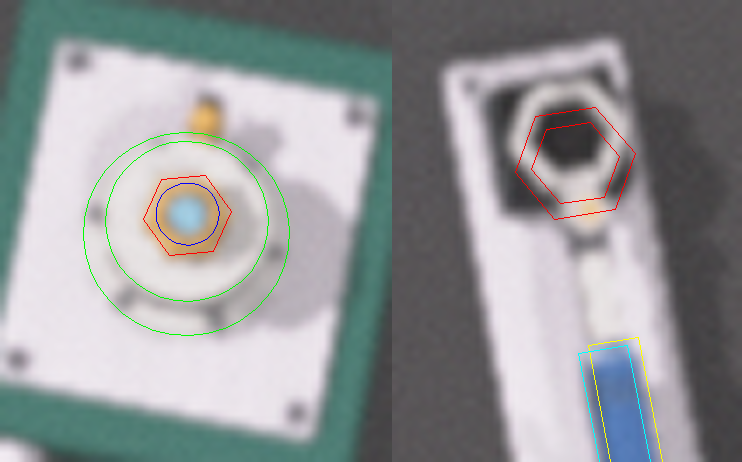

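View pics/o2.png

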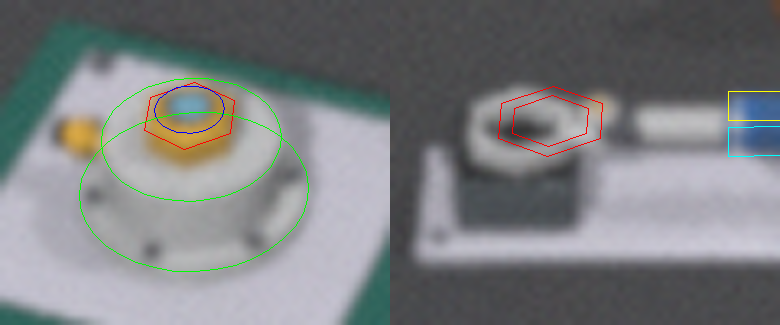

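```bash
python3 - <<'E'
from ov import *
a,b=pickle.load(open('ab.pkl','rb'))
for n,p in(('top',a),('side',b)):
    im=p['pixels'];f=im.astype(np.float32)
    # stage green + rest corner check
    hsv=cv2.cvtColor(im,cv2.COLOR_BGR2HSV)
    m=((hsv[...,0]>70)&(hsv[...,0]<95)&(hsv[...,1]>90)).astype(np.uint8)
    nb,l,st,c=cv2.connectedComponentsWithStats(m)
    cc=proj(p,[.585,.008,.06])
    i=min(range(1,nb),key=lambda i:np.hypot(*(c[i]-cc)) if st[i,4]>200 else 1e9)
    cnt=max(cv2.findContours((l==i).astype(np.uint8),0,2)[0],key=cv2.contourArea)
    h=cv2.convexHull(cnt);q=cv2.approxPolyDP(h,4,True)[:,0]
    print(n,'green',q.tolist())
    if n=='top':
        W=np.array([back(p,x,.055)[:2] for x in q]);print(W.round(3).tolist());print(np.linalg.norm(W-np.roll(W,-1,0),axis=1))
    # profile along wrench axis
    for s in np.arange(-.04,.23,.006):
        X=np.array([.654,-.281,.055])-s*np.array([np.cos(.125),np.sin(.125),0])
        u=proj(p,X);px=cv2.getRectSubPix(im,(1,1),(float(u[0]),float(u[1])))[0,0]
        print(round(s,3),u.round(1),px)
E
```

```text
top green [[305, 179], [359, 190], [347, 251], [292, 239]]
[[0.699, 0.067], [0.661, -0.096], [0.476, -0.054], [0.516, 0.11]]
[0.16738142 0.18983225 0.16821609 0.18789785]
-0.04 [417.5 177.9] [200 192 200]
-0.034 [417.9 179.8] [175 166 174]
-0.028 [418.2 181.7] [164 162 168]
-0.022 [418.6 183.6] [151 150 156]
-0.016 [418.9 185.5] [62 63 66]
-0.01 [419.3 187.4] [51 49 52]
-0.004 [419.6 189.3] [54 52 55]
0.002 [420.  191.2] [53 50 54]
0.008 [420.3 193.1] [94 94 97]
0.014 [420.7 195. ] [193 192 200]
0.02 [421. 197.] [208 209 217]
0.026 [421.4 198.9] [190 207 224]
0.032 [421.7 200.8] [189 204 222]
0.038 [422.1 202.7] [167 166 173]
0.044 [422.4 204.7] [137 133 137]
0.05 [422.8 206.6] [208 207 213]
0.056 [423.1 208.5] [226 226 231]
0.062 [423.5 210.4] [224 224 228]
0.068 [423.8 212.4] [225 224 228]
0.074 [424.2 214.3] [227 226 231]
0.08 [424.5 216.3] [224 223 228]
0.086 [424.9 218.2] [205 195 198]
0.092 [425.2 220.1] [201 165 146]
0.098 [425.6 222.1] [186 132  99]
0.104 [425.9 224. ] [169 122  91]
0.11 [426.3 226. ] [163 118  92]
0.116 [426.7 227.9] [181 125  90]
0.122 [427.  229.9] [185 12
[... 1440 characters left out ...]
161 106  67]
0.104 [322.4 171.5] [147 100  65]
0.11 [324.5 171.5] [148 101  66]
0.116 [326.5 171.5] [160 103  61]
0.122 [328.5 171.5] [163 104  63]
0.128 [330.6 171.5] [163 104  62]
0.134 [332.6 171.5] [163 104  62]
0.14 [334.6 171.5] [162 102  59]
0.146 [336.7 171.5] [162 103  62]
0.152 [338.7 171.5] [160 102  59]
0.158 [340.7 171.5] [153 102  66]
0.164 [342.7 171.5] [141  99  69]
0.17 [344.8 171.5] [150 101  64]
0.176 [346.8 171.5] [164 108  69]
0.182 [348.8 171.5] [169 140 122]
0.188 [350.9 171.5] [96 86 79]
0.194 [352.9 171.5] [74 72 73]
0.2 [354.9 171.5] [73 69 71]
0.206 [357.  171.5] [76 74 74]
0.212 [359.  171.5] [77 75 73]
0.218 [361.  171.5] [75 73 72]
0.224 [363.1 171.5] [75 73 74]
```

```bash
cat > go.py <<'E'
from h import *
import sys
def plan(xyz,yaw,q=None):
    """yaw= heading of wrench axis (ring dir); tool x down, tool y perpendicular"""
    s=manip.observe();Rm=R.from_quat(s['eef_rot']).as_matrix()
    # candidate target frames
    best=None
    for k in (1,-1):
        y=k*np.array([-np.sin(yaw),np.cos(yaw),0]);x=np.array([0,0,-1.]);T=np.c_[x,y,np.cross(x,y)]
        rv=R.from_matrix(Rm.T@T).as_rotvec()
        if best is None or np.linalg.norm(rv)<np.linalg.norm(best[0]): best=(rv,T)
    rv,T=best;d=np.array(xyz)-s['eef_pos']
    print('t',round(s['time'],2),'pos',s['eef_pos'].round(4),'w',round(s['width'],4),'F',s['ft_force'].round(1),'M',s['ft_torque'].round(2),'j',s['joints'].round(2))
    print('turn',rv.round(4),'shift now-axes',(Rm.T@d).round(4),'shift in target axes',(T.T@d).round(4))
if __name__=='__main__':
    v=[float(x) for x in sys.argv[1:]];plan(v[:3],v[3])
E
python3 go.py .532 -.297 .20 .13
```

```text
t 1.5 pos [0.1566 0.5533 0.2313] w 0.0855 F [ 0.2 -0.8 -1. ] M [-0.01  0.04  0.04] j [ 1.16  0.15  1.44  0.    1.55 -0.13]
turn [-4.058e-01 -1.000e-04  1.000e-04] shift now-axes [ 0.0313 -0.7159  0.5928] shift in target axes [ 0.0313 -0.8917  0.262 ]
```

Call:
play_rows --motion '[[[-0.1015, 0, 0, 0, -0.03, 0.022, 1], [-0.1015, 0, 0, 0, -0.03, 0.02, 1], [-0.1015, 0, 0, 0, -0.03, 0.018, 1], [-0.1015, 0, 0, 0, -0.03, 0.015, 1], [0, 0, 0, 0, -0.041, 0.012, 1], [0, 0, 0, 0, -0.041, 0.012, 1], [0, 0, 0, 0, -0.041, 0.012, 1], [0, 0, 0, 0, -0.041, 0.012, 1], [0, 0, 0, 0, -0.041, 0.012, 1], [0, 0, 0, 0, -0.041, 0.012, 1]]]'

```text
time: 2.33
eef_pos: [0.3181, 0.1971, 0.2295]
eef_rot: [-0.057, 0.704, 0.057, 0.705]
ft_force: [1.3, 0.4, 0.1]
width: 0.0858
```

```bash
python3 go.py .532 -.297 .20 .13
```

```text
t 2.33 pos [0.3181 0.1971 0.2295] w 0.0858 F [1.3 0.4 0.1] M [ 0.02 -0.04 -0.03] j [ 0.35 -0.28  1.85 -0.    1.58 -1.38]
turn [0.0307 0.0009 0.0002] shift now-axes [ 0.0297 -0.5219  0.132 ] shift in target axes [ 0.0295 -0.5176  0.148 ]
```

Call:
play_rows --motion '[[[0.03, 0, 0, 0, -0.041, 0.012, 1], [0, 0, 0, 0, -0.041, 0.012, 1], [0, 0, 0, 0, -0.041, 0.012, 1], [0, 0, 0, 0, -0.041, 0.012, 1], [0, 0, 0, 0, -0.041, 0.012, 1], [0, 0, 0, 0, -0.041, 0.012, 1], [0, 0, 0, 0, -0.041, 0.012, 1], [0, 0, 0, 0, -0.041, 0.012, 1], [0, 0, 0, 0, -0.041, 0.012, 1], [0, 0, 0, 0, -0.041, 0.012, 1]]]'

```text
time: 3.17
eef_pos: [0.4811, -0.1851, 0.2331]
eef_rot: [-0.046, 0.702, 0.045, 0.709]
ft_force: [1.3, 1.4, -0.2]
width: 0.0854
```

```bash
python3 go.py .532 -.297 .12 .13
```

```text
t 3.17 pos [ 0.4811 -0.1851  0.2331] w 0.0854 F [ 1.3  1.4 -0.2] M [-0.02  0.02  0.01] j [-0.52  0.02  1.58  0.    1.54 -2.22]
turn [-0.0025  0.0104  0.0021] shift now-axes [ 0.1137 -0.1172  0.0351] shift in target axes [ 0.1131 -0.1176  0.036 ]
```

Call:
play_rows --motion '[[[0, 0.005, 0, 0.01, -0.024, 0.007, 1], [0, 0.005, 0, 0.01, -0.024, 0.007, 1], [0, 0, 0, 0.02, -0.024, 0.007, 1], [0, 0, 0, 0.02, -0.024, 0.007, 1], [0, 0, 0, 0.02, -0.022, 0.008, 1], [0, 0, 0, 0.02, 0, 0, 1], [0, 0, 0, 0.013, 0, 0, 1], [0, 0, 0, 0, 0, 0, 1], [0, 0, 0, 0, 0, 0, 1], [0, 0, 0, 0, 0, 0, 1]]]'

```text
time: 4.0
eef_pos: [0.535, -0.3138, 0.1144]
eef_rot: [-0.043, 0.706, 0.041, 0.706]
ft_force: [-0.2, -1.4, 0.3]
width: 0.0857
```

```bash
python3 go.py .532 -.297 .031 .13; python3 - <<'E'
from ov import *
a=shot('top','t1');b=shot('side','s1')
s=manip.observe();P=s['eef_pos'];Rm=R.from_quat(s['eef_rot']).as_matrix()
cr=lambda P:[([P+Rm@np.array([0,.043,0]),P+Rm@np.array([0,-.043,0])],(0,255,0)),([P+Rm@np.array([0,0,.011]),P+Rm@np.array([0,0,-.011])],(0,255,0))]
w=wr((.658,-.280),.13,.04)
cv2.imwrite('pics/o3.png',np.hstack([overlay(a,w+cr(P),(390,165,65,110),5),overlay(b,w+cr(P),(255,120,110,110),5)]))
pickle.dump((a,b),open('ab1.pkl','wb'))
E
```

```text
t 4.0 pos [ 0.535  -0.3138  0.1144] w 0.0857 F [-0.2 -1.4  0.3] M [ 0.03  0.03 -0.02] j [-0.65  0.3   1.49 -0.    1.35 -2.34]
turn [-0.0108  0.0002  0.003 ] shift now-axes [ 0.0834  0.0173 -0.001 ] shift in target axes [ 0.0834  0.0171 -0.0007]
```

View pics/o3.png

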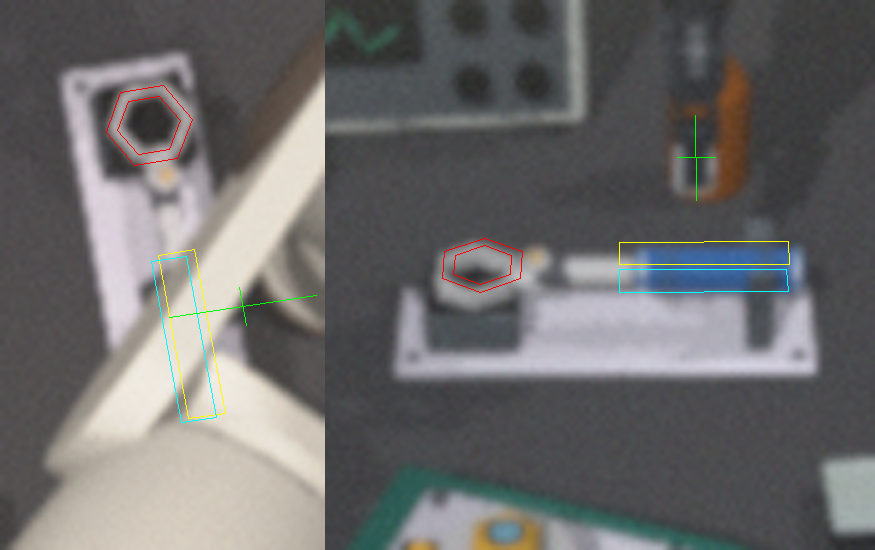

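Call:
play_rows --motion '[[[-0.01, 0, 0.003, 0.005, 0.006, 0, 1], [0, 0, 0, 0.01, 0.006, 0, 1], [0, 0, 0, 0.015, 0.005, 0, 1], [0, 0, 0, 0.015, 0, 0, 1], [0, 0, 0, 0.015, 0, 0, 1], [0, 0, 0, 0.012, 0, 0, 1], [0, 0, 0, 0.01, 0, 0, 1], [0, 0, 0, 0, 0, 0, 1], [0, 0, 0, 0, 0, 0, 1], [0, 0, 0, 0, 0, 0, 0.3]]]'

```text
time: 4.93
eef_pos: [0.5344, -0.2916, 0.0317]
eef_rot: [-0.049, 0.703, 0.046, 0.708]
ft_force: [0.6, 0.4, 0.7]
width: 0.0755
```

```bash
python3 go.py .532 -.298 .031 .13; python3 - <<'E'
from ov import *
b=shot('side')
s=manip.observe();P=s['eef_pos'];Rm=R.from_quat(s['eef_rot']).as_matrix()
cr=lambda P:[([P+Rm@np.array([0,.043,0]),P+Rm@np.array([0,-.043,0])],(0,255,0)),([P+Rm@np.array([0,0,.011]),P+Rm@np.array([0,0,-.011])],(0,255,0))]
overlay(b,cr(P),(265,130,110,80),7,'o4')
E
```

```text
t 4.93 pos [ 0.5344 -0.2916  0.0317] w 0.0755 F [0.6 0.4 0.7] M [-0.02 -0.    0.02] j [-0.63  0.35  1.61  0.    1.17 -2.33]
turn [0.0045 0.0072 0.0054] shift now-axes [ 0.0007 -0.0061 -0.0032] shift in target axes [ 0.0007 -0.0061 -0.0032]
```

View pics/o4.png

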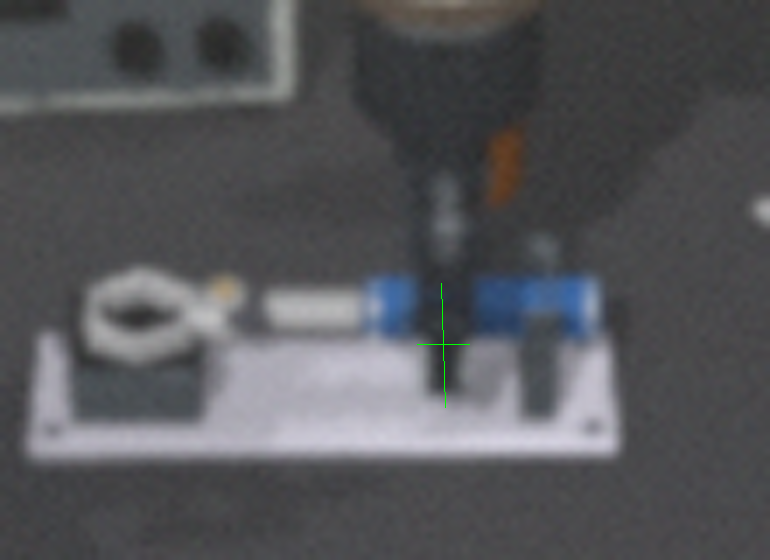

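Call:
play_rows --motion '[[[0.004, 0.006, 0.005, 0.0005, -0.005, -0.003, 0], [0, 0, 0, 0, 0, 0, -0.2], [0, 0, 0, 0, 0, 0, -0.4], [0, 0, 0, 0, 0, 0, -0.6], [0, 0, 0, 0, 0, 0, -0.8], [0, 0, 0, 0, 0, 0, -1], [0, 0, 0, 0, 0, 0, -1], [0, 0, 0, 0, 0, 0, -1], [0, 0, 0, 0, 0, 0, -1], [0, 0, 0, 0, 0, 0, -1]]]'

```text
time: 5.82
eef_pos: [0.5328, -0.2985, 0.0338]
eef_rot: [-0.047, 0.704, 0.045, 0.707]
ft_force: [-0.4, -0.2, -0.1]
width: 0.0211
```

```bash
python3 go.py .532 -.298 .15 .13
```

```text
t 5.82 pos [ 0.5328 -0.2985  0.0338] w 0.0211 F [-0.4 -0.2 -0.1] M [ 0.02  0.06 -0.07] j [-0.64  0.36  1.59  0.    1.18 -2.34]
turn [-0.0004  0.0034  0.0026] shift now-axes [-0.1162  0.0003 -0.0003] shift in target axes [-0.1162  0.0006 -0.0007]
```

Call:
play_rows --motion '[[[0, 0, 0, -0.005, 0, 0, -1], [0, 0, 0, -0.01, 0, 0, -1], [0, 0, 0, -0.015, 0, 0, -1], [0, 0, 0, -0.018, 0, 0, -1], [0, 0, 0, -0.018, 0, 0, -1], [0, 0, 0, -0.018, 0, 0, -1], [0, 0, 0, -0.016, 0, 0, -1], [0, 0, 0, -0.012, 0, 0, -1], [0, 0, 0, 0, 0, 0, -1], [0, 0, 0, 0, 0, 0, -1]]]'

```text
time: 6.65
eef_pos: [0.5314, -0.2975, 0.1565]
eef_rot: [-0.047, 0.705, 0.045, 0.707]
ft_force: [-0.7, 0.5, -3.7]
width: 0.021
```

```bash
python3 go.py .463 -.005 .15 .07;  python3 - <<'E'
from ov import *
b=shot('side');a=shot('top')
pickle.dump((a,b),open('ab2.pkl','wb'))
o1=cv2.resize(b['pixels'][110:210,250:380],None,fx=4,fy=4,interpolation=2);o2=cv2.resize(a['pixels'][160:260,385:455],None,fx=4,fy=4,interpolation=2)
cv2.imwrite('pics/o5.png',np.hstack([o1,o2]))
E
```

```text
t 6.65 pos [ 0.5314 -0.2975  0.1565] w 0.021 F [-0.7  0.5 -3.7] M [0.03 0.15 0.03] j [-0.64  0.25  1.47  0.    1.42 -2.34]
turn [0.0602 0.0027 0.0024] shift now-axes [ 0.0057  0.2989 -0.0299] shift in target axes [ 0.0065  0.2965 -0.0478]
```

View pics/o5.png

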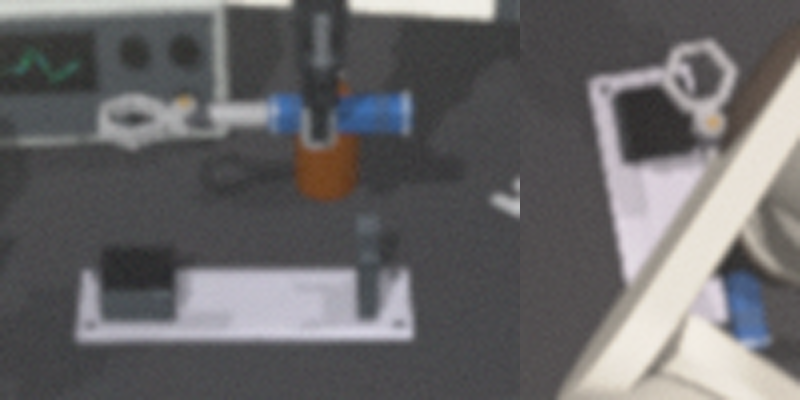

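Call:
play_rows --motion '[[[0.006, 0, 0, 0, 0.02, -0.003, -1], [0.006, 0, 0, 0, 0.035, -0.004, -1], [0.006, 0, 0, 0, 0.038, -0.004, -1], [0.006, 0, 0, 0, 0.04, -0.004, -1], [0.006, 0, 0, 0, 0.04, -0.004, -1], [0.006, 0, 0, 0, 0.04, -0.005, -1], [0.006, 0, 0, 0, 0.04, -0.005, -1], [0.006, 0, 0, 0, 0.03, -0.005, -1], [0.006, 0, 0, 0, 0.015, -0.005, -1], [0.006, 0, 0, 0, 0, 0, -1]]]'

```text
time: 7.58
eef_pos: [0.4522, 0.006, 0.1446]
eef_rot: [-0.02, 0.711, 0.024, 0.702]
ft_force: [0.5, 0.3, -2.5]
width: 0.0212
```

```bash
python3 go.py .464 .0 .13 .07
```

```text
t 7.58 pos [0.4522 0.006  0.1446] w 0.0212 F [ 0.5  0.3 -2.5] M [-0.03  0.18  0.06] j [-0.16 -0.05  1.83  0.    1.38 -1.79]
turn [-0.0072 -0.0121 -0.0054] shift now-axes [ 0.0145 -0.0068  0.0116] shift in target axes [ 0.0146 -0.0068  0.0114]
```

Call:
play_rows --motion '[[[-0.007, -0.006, -0.005, 0.003, -0.003, 0.004, -1], [0, -0.006, 0, 0.004, -0.003, 0.004, -1], [0, 0, 0, 0.004, -0.002, 0.004, -1], [0, 0, 0, 0.003, 0, 0, -1], [0, 0, 0, 0, 0, 0, -1], [0, 0, 0, 0, 0, 0, -1], [0, 0, 0, 0, 0, 0, -1], [0, 0, 0, 0, 0, 0, -1], [0, 0, 0, 0, 0, 0, -1], [0, 0, 0, 0, 0, 0, -1]]]'

```text
time: 8.42
eef_pos: [0.4659, -0.0051, 0.1261]
eef_rot: [-0.024, 0.708, 0.024, 0.705]
ft_force: [-0.7, 0.0, -2.2]
width: 0.0205
```

```bash
python3 go.py .464 .0 .13 .07;  python3 - <<'E'
from ov import *
b=shot('side');a=shot('top')
pickle.dump((a,b),open('ab3.pkl','wb'))
o1=cv2.resize(b['pixels'][190:280,240:340],None,fx=5,fy=5,interpolation=2);o2=cv2.resize(a['pixels'][170:260,300:360],None,fx=5,fy=5,interpolation=2)
cv2.imwrite('pics/o6.png',np.hstack([o1,o2]))
E
```

```text
t 8.42 pos [ 0.4659 -0.0051  0.1261] w 0.0205 F [-0.7  0.  -2.2] M [ 0.02  0.12 -0.03] j [-0.18 -0.01  1.83 -0.    1.33 -1.81]
turn [-0.0023 -0.0034 -0.0003] shift now-axes [-0.0039  0.0052 -0.0016] shift in target axes [-0.0039  0.0052 -0.0016]
```

View pics/o6.png

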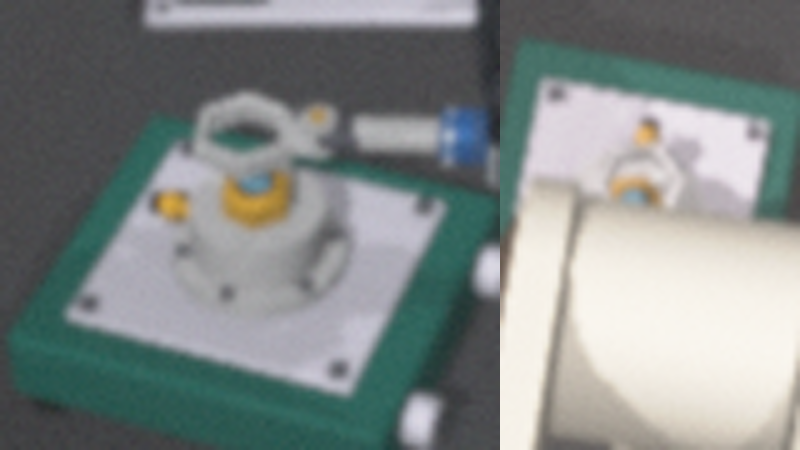

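```bash
python3 - <<'E'
from ov import *
a,b=pickle.load(open('ab.pkl','rb'));a3,b3=pickle.load(open('ab3.pkl','rb'))
def N(c,th): return [(hexp(c,th,.032,.0955),(255,0,255)),(hexp(c,th,.032,.1075),(0,0,255)),(circ(c,.026,.1105),(255,0,0)),(circ(c,.068,.095),(0,255,0))]
def Rg(c,th,z): return [(hexp(c,th,.046,z+.012),(0,0,255)),(hexp(c,th,.0335,z+.012),(0,255,255)),(hexp(c,th,.046,z),(255,0,255))]
n1=overlay(b,N((.5905,.0122),.07),(270,210,44,40),9)
n2=overlay(a,N((.5904,.0057),.07),(305,185,44,40),9)
cv2.imwrite('pics/o7.png',np.hstack([n1,n2]))
c=np.array([.4659,-.0051])+.127*np.array([np.cos(.07),np.sin(.07)]);print(c)
c[1]+=.0026
r1=overlay(b3,Rg(c,.07,.1323),(272,200,44,40),9)
r2=overlay(b3,[],(272,200,44,40),9)
cv2.imwrite('pics/o8.png',np.hstack([r1,r2]))
E
```

```text
[0.59258898 0.00378274]
```

View pics/o7.png

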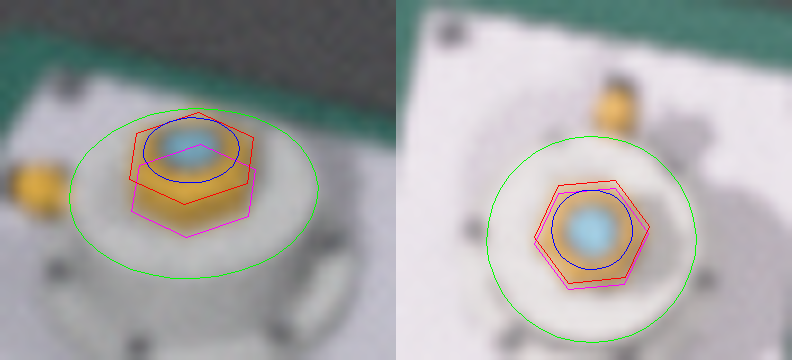

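View pics/o8.png

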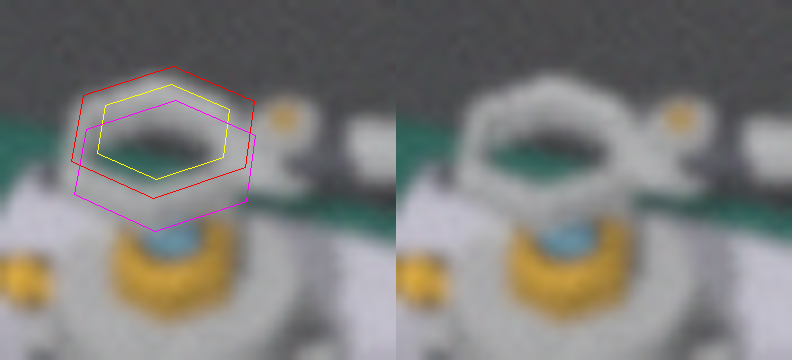

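```bash
cat > ringfit.py <<'E'
from ov import *
def masks(p,layers,box,sig):
    """layers: list of (list of polys pts, fill label)"""
    x0,y0,w,h=box
    lab=np.zeros((h*S,w*S),np.uint8)
    for P,v in layers:
        q=(np.array([proj(p,X) for X in P])-[x0,y0]+.5)*S-.5
        cv2.fillConvexPoly(lab,np.round(cv2.convexHull(q.astype(np.float32))*16).astype(np.int32),int(v),shift=4)
    return lab
def soft(m,box,sig):
    m=cv2.GaussianBlur(m.astype(np.float32),(0,0),sig*S);return cv2.resize(m,(box[2],box[3]),interpolation=cv2.INTER_AREA)
def ringlab(p,x,z,box):
    lab=masks(p,[(hexp(x[:2],x[2],.046,z+.012)+hexp(x[:2],x[2],.046,z),2),(hexp(x[:2],x[2],.046,z+.012),1),(hexp(x[:2],x[2],.0335,z+.012),3)],box,0)
    hb=masks(p,[(hexp(x[:2],x[2],.0335,z),1)],box,0)
    lab[(lab==3)&(hb==1)]=0
    return lab
def nutlab(p,x,z,box):
    lab=masks(p,[(hexp(x[:2],x[2],.032,z)+hexp(x[:2],x[2],.032,z+.012),1),(hexp(x[:2],x[2],.032,z+.012),2),(circ(x[:2],.026,z+.015),3),(circ(x[:2],x[3],z+.015),4)],box,0)
    return lab
def cost(lab,n,bg,img,w,box,sig):
    al=1-soft(lab==0,box,sig)
    A=np.stack([soft(lab==i,box,sig)[w] for i in range(1,n+1)],1)
    c=0
    for k in range(3):
        y=img[...,k][w]-(1-al[w])*bg[...,k][w]
        s,*_=np.linalg.lstsq(A,y,rcond=None);c+=((A@s-y)**2).mean()
    return c
E
cat > run3.py <<'E'
from ringfit import *
a,b=pickle.load(open('ab.pkl','rb'));a3,b3=pickle.load(open('ab3.pkl','rb'))
sig=.9
# nut in both views
for n,p,yi in(('top',a,.0057),('side',b,.0122)):
    c=np.round(proj(p,[.5905,yi,.103])).astype(int);box=(c[0]-9,c[1]-9,19,19)
    img=crop(p['pixels'].astype(np.float32),box)
    bgc=np.median(crop(p['pixels'].astype(np.float32),(c[0]-9,c[1]+2,4,4)).reshape(-1,3),0)
    bg=np.tile(bgc,(19,19,1))
    yy,xx=np.mgrid[box[1]:box[1]+19,box[0]:box[0]+19]
    w=np.hypot(xx-c[0],yy-c[1])<8.5
    res_=[]
    for t in np.radians(np.arange(0,60,10)):
        f=lambda x:cost(nutlab(p,x,.0955,box),4,bg,img,w,box,sig)
        x,v=bestfit(f,[.5905,yi,t,.018],[.003,.003,.15,.002]);res_.append((v,x))
    for v,x in sorted(res_,key=lambda q:q[0]): print(n,'nut',round(v,2),x[:2].round(4),np.degrees(x[2]).round(1)%60,x[3].round(4))
for n,p,bp,yi in(('side',b3,b,.006),('top',a3,a,.001)):
  for z in (.1303,.1323,.1343):
    c=np.round(proj(p,[.594,yi,.138])).astype(int);box=(c[0]-14,c[1]-12,28,24)
    img=crop(p['pixels'].astype(np.float32),box);bg=crop(bp['pixels'].astype(np.float32),box)
    yy,xx=np.mgrid[box[1]:box[1]+24,box[0]:box[0]+28]
    if n=='side': w=(xx<c[0]+8)&(yy<c[1]+9)
    else: w=(yy<208)&(yy>196)
    f=lambda x:cost(ringlab(p,x,z,box),3,bg,img,w,box,sig)
    x,v=bestfit(f,[.594,yi,.07],[.003,.003,.1]);print(n,'ring',z,round(v,2),x.round(4))
E
python3 run3.py
```

```text
top nut 547.03 [0.5899 0.0039] 54.9 0.0185
top nut 551.52 [0.5897 0.0039] 1.2 0.0193
top nut 552.75 [0.5895 0.0038] 51.7 0.018
top nut 562.53 [0.5899 0.0036] 51.6 0.0139
top nut 570.45 [0.5894 0.0038] 9.3 0.0193
top nut 613.96 [0.5892 0.0039] 29.5 0.0184
side nut 862.37 [0.5903 0.0107] 4.799999999999997 0.0146
side nut 863.55 [0.5904 0.0106] 6.4 0.0135
side nut 864.58 [0.5905 0.0106] 5.3 0.0145
side nut 868.39 [0.5905 0.0105] 6.1 0.0161
side nut 869.01 [0.5902 0.0107] 4.099999999999994 0.0154
side nut 872.08 [0.5905 0.0106] 2.3999999999999986 0.0117
side ring 0.1303 158.4 [0.5957 0.0071 0.0509]
side ring 0.1323 161.69 [0.595  0.0095 0.0261]
side ring 0.1343 153.18 [0.5948 0.0119 0.1092]
top ring 0.1303 248.83 [0.5943 0.0032 0.0657]
top ring 0.1323 245.48 [0.594  0.0037 0.0028]
top ring 0.1343 244.33 [0.5936 0.0034 0.0055]
```

```bash
cat > run4.py <<'E'
from ringfit import *
a,b=pickle.load(open('ab.pkl','rb'))
for n,p,yi in(('top',a,.0057),('side',b,.0122)):
  for sig in (.6,1.,1.4):
    c=np.round(proj(p,[.5905,yi,.103])).astype(int);box=(c[0]-9,c[1]-9,19,19)
    img=crop(p['pixels'].astype(np.float32),box)
    yy,xx=np.mgrid[box[1]:box[1]+19,box[0]:box[0]+19]
    w=np.hypot(xx-c[0],yy-c[1])<7.5
    bg=np.zeros((19,19,3))
    res_=[]
    for t in np.radians(np.arange(5,60,15)):
        def f(x):
            lab=nutlab(p,x,.0955,box);lab[lab==0]=5
            return cost(lab,5,bg,img,w,box,sig)
        x,v=bestfit(f,[.5905,yi,t,.016],[.003,.003,.15,.002]);res_.append((v,x))
    for v,x in sorted(res_,key=lambda q:q[0])[:2]: print(n,sig,'nut',round(v,2),x[:2].round(4),np.degrees(x[2]).round(1)%60,x[3].round(4))
E
python3 run4.py
```

```text
top 0.6 nut 418.69 [0.5895 0.0043] 58.9 0.0156
top 0.6 nut 425.65 [0.5896 0.0044] 2.9 0.0175
top 1.0 nut 379.52 [0.5895 0.0044] 59.4 0.0181
top 1.0 nut 388.65 [0.5894 0.0043] 0.0 0.0178
top 1.4 nut 385.7 [0.5894 0.0043] 4.8 0.0174
top 1.4 nut 386.24 [0.5891 0.0044] 59.0 0.0174
side 0.6 nut 389.05 [0.5905 0.0109] 3.299999999999997 0.0156
side 0.6 nut 389.97 [0.5906 0.0109] 2.799999999999997 0.0156
side 1.0 nut 335.55 [0.5906 0.0111] 1.8 0.0176
side 1.0 nut 337.3 [0.5905 0.0108] 0.7000000000000028 0.0157
side 1.4 nut 355.97 [0.5905 0.0116] 0.2 0.0191
side 1.4 nut 356.42 [0.5903 0.0111] 56.2 0.0178
```

```bash
python3 go.py .4611 .0011 .112 .03
```

```text
t 8.52 pos [ 0.4659 -0.0051  0.1261] w 0.0211 F [ 0.3 -0.1 -2.9] M [-0.    0.18  0.02] j [-0.18 -0.01  1.83 -0.    1.33 -1.81]
turn [ 0.0378 -0.0033 -0.0002] shift now-axes [ 0.0141  0.0065 -0.0044] shift in target axes [ 0.0141  0.0063 -0.0046]
```

Call:
play_rows --motion '[[[0.01, -0.001, 0, 0.002, 0.002, -0.001, -1], [0.01, -0.001, 0, 0.003, 0.002, -0.001, -1], [0.01, -0.001, 0, 0.003, 0.001, -0.001, -1], [0.008, 0, 0, 0.003, 0.001, -0.001, -1], [0, 0, 0, 0.002, 0, 0, -1], [0, 0, 0, 0, 0, 0, -1], [0, 0, 0, 0, 0, 0, -1], [0, 0, 0, 0, 0, 0, -1], [0, 0, 0, 0, 0, 0, -1], [0, 0, 0, 0, 0, 0, -1]]]'

```text
time: 9.35
eef_pos: [0.4609, 0.0018, 0.1118]
eef_rot: [-0.009, 0.707, 0.009, 0.707]
ft_force: [0.3, -0.1, -2.6]
width: 0.021
```

```bash
python3 go.py .4611 .0011 .112 .03; python3 - <<'E'
from ringfit import *
b3=shot('side');a3=shot('top')
pickle.dump((a3,b3),open('ab4.pkl','wb'))
a,b=pickle.load(open('ab.pkl','rb'))
s=manip.observe();zz=s['eef_pos'][2]+.0062
for n,p,bp,yi in(('side',b3,b,.011),('top',a3,a,.0045)):
  for z in (zz-.002,zz,zz+.002):
    c=np.round(proj(p,[.590,yi,zz+.006])).astype(int);box=(c[0]-14,c[1]-12,28,24)
    img=crop(p['pixels'].astype(np.float32),box);bg=crop(bp['pixels'].astype(np.float32),box)
    yy,xx=np.mgrid[box[1]:box[1]+24,box[0]:box[0]+28]
    if n=='side': w=(xx<c[0]+8)&(yy<c[1]+9)
    else: w=(yy<208)&(yy>196)
    f=lambda x:cost(ringlab(p,x,z,box),3,bg,img,w,box,.9)
    x,v=bestfit(f,[.59,yi,.03],[.003,.003,.1]);print(n,'ring',z,round(v,2),x.round(4))
o1=overlay(b3,[],(262,195,50,45),8);o2=overlay(a3,[],(303,180,50,45),8)
cv2.imwrite('pics/o9.png',np.hstack([o1,o2]))
E
```

```text
t 9.35 pos [0.4609 0.0018 0.1118] w 0.021 F [ 0.3 -0.1 -2.6] M [-0.01  0.2   0.01] j [-0.16 -0.01  1.86  0.    1.29 -1.76]
turn [-0.0037  0.0002 -0.0003] shift now-axes [-0.0002 -0.0007  0.0002] shift in target axes [-0.0002 -0.0007  0.0002]
side ring 0.11595560919135427 196.34 [0.5906 0.0085 0.0404]
side ring 0.11795560919135427 197.19 [0.5901 0.0107 0.0542]
side ring 0.11995560919135427 196.95 [0.5897 0.0129 0.0374]
top ring 0.11595560919135427 258.65 [ 0.5837  0.0065 -0.0018]
top ring 0.11795560919135427 261.29 [0.5838 0.0069 0.0445]
top ring 0.11995560919135427 260.05 [0.5829 0.0065 0.0662]
```

View pics/o9.png

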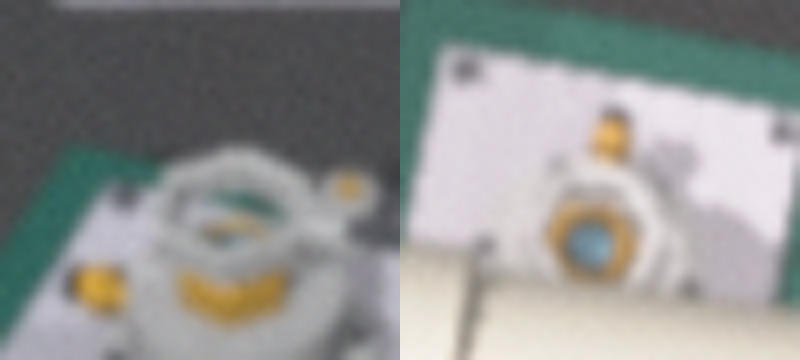

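Call:
play_rows --motion '[[[-0.003, 0, 0, 0.001, 0, 0, -1], [0, 0, 0, 0.001, 0, 0, -1], [0, 0, 0, 0.001, 0, 0, -1], [0, 0, 0, 0.001, 0, 0, -1], [0, 0, 0, 0.001, 0, 0, -1], [0, 0, 0, 0.001, 0, 0, -1], [0, 0, 0, 0.001, 0, 0, -1], [0, 0, 0, 0.001, 0, 0, -1], [0, 0, 0, 0.001, 0, 0, -1], [0, 0, 0, 0.001, 0, 0, -1]]]'

```text
time: 10.28
eef_pos: [0.4611, 0.0017, 0.1009]
eef_rot: [-0.01, 0.707, 0.011, 0.707]
ft_force: [-0.8, 0.3, -0.5]
width: 0.0213
```

```bash
python3 go.py .4611 .0011 .089 .03
```

```text
t 10.28 pos [0.4611 0.0017 0.1009] w 0.0213 F [-0.8  0.3 -0.5] M [ 0.09  0.02 -0.03] j [-0.16 -0.    1.87  0.    1.27 -1.76]
turn [-0.0005  0.0007 -0.0002] shift now-axes [ 0.0119 -0.0006 -0.    ] shift in target axes [ 0.0119 -0.0006 -0.    ]
```

Call:
play_rows --motion '[[[0, 0, 0, 0.001, 0, 0, -1], [0, 0, 0, 0.001, 0, 0, -1], [0, 0, 0, 0.001, 0, 0, -1], [0, 0, 0, 0, 0, 0, -1], [0, 0, 0, 0, 0, 0, -1], [0, 0, 0, 0, 0, 0, -1], [0, 0, 0, 0, 0, 0, -1], [0, 0, 0, 0, 0, 0, -1], [0, 0, 0, 0, 0, 0, -1], [0, 0, 0, 0, 0, 0, -1]]]'

```text
time: 11.12
eef_pos: [0.4616, 0.0018, 0.0987]
eef_rot: [-0.011, 0.706, 0.011, 0.708]
ft_force: [-2.6, -0.3, 2.4]
width: 0.0211
```

```bash
python3 go.py .4611 .0011 .089 .03; python3 - <<'E'
from ringfit import *
b3=shot('side');a3=shot('top')
o1=overlay(b3,[],(262,195,50,45),8);o2=overlay(a3,[],(303,180,50,45),8)
cv2.imwrite('pics/o10.png',np.hstack([o1,o2]))
E
```

```text
t 11.12 pos [0.4616 0.0018 0.0987] w 0.0211 F [-2.6 -0.3  2.4] M [0.16 0.03 0.09] j [-0.16 -0.    1.88  0.    1.26 -1.76]
turn [-0.0002  0.0026 -0.    ] shift now-axes [ 0.0097 -0.0006 -0.0005] shift in target axes [ 0.0097 -0.0006 -0.0005]
```

View pics/o10.png

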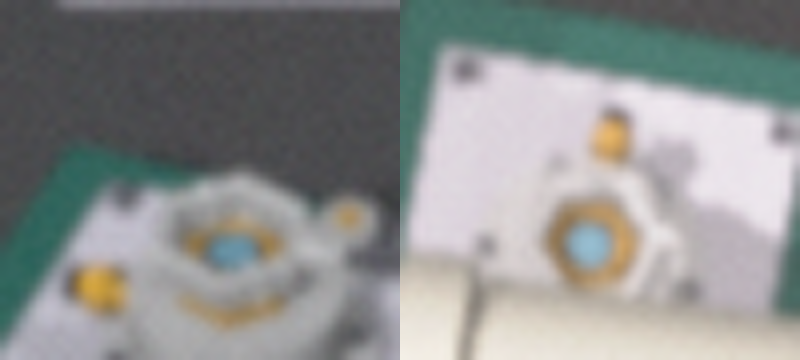

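Call:
play_rows --motion '[[[0, 0, 0, 0, 0.0005, -0.0005, -1], [0, 0, 0, 0.0005, 0.0005, -0.0005, -1], [0, 0, 0, 0.001, 0, 0, -1], [0, 0, 0, 0.001, 0, 0, -1], [0.015, 0, 0, 0.0005, 0, 0, -1], [0.015, 0, 0, 0.0005, 0, 0, -1], [-0.02, 0, 0, 0.0005, 0, 0, -1], [-0.02, 0, 0, 0.0005, 0, 0, -1], [-0.02, 0, 0, 0.0005, 0, 0, -1], [0, 0, 0, 0, 0, 0, -1]]]'

```text
time: 12.05
eef_pos: [0.4608, 0.0024, 0.0925]
eef_rot: [-0.021, 0.706, 0.02, 0.708]
ft_force: [-0.5, -8.7, -0.5]
width: 0.0209
```

```bash
python3 go.py .4611 .0011 .089 .03
```

```text
t 12.05 pos [0.4608 0.0024 0.0925] w 0.0209 F [-0.5 -8.7 -0.5] M [-1.5  -0.05 -1.18] j [-0.16  0.    1.89 -0.    1.25 -1.79]
turn [0.0279 0.0029 0.0011] shift now-axes [ 0.0035 -0.0013  0.0002] shift in target axes [ 0.0035 -0.0013  0.0003]
```

Call:
play_rows --motion '[[[0.015, 0, 0, 0, -0.0005, 0, -1], [0.013, 0, 0, 0, -0.0007, 0, -1], [0, 0, 0, 0, 0, 0, -1], [0, 0, 0, 0.0008, 0, 0, -1], [0, 0, 0, 0.0008, 0, 0, -1], [0, 0, 0, 0.0008, 0, 0, -1], [0, 0, 0, 0, 0, 0, -1], [0, 0, 0, 0, 0, 0, -1], [0, 0, 0, 0, 0, 0, -1], [0, 0, 0, 0, 0, 0, -1]]]'

```text
time: 12.88
eef_pos: [0.461, 0.0022, 0.0896]
eef_rot: [-0.01, 0.706, 0.011, 0.708]
ft_force: [0.8, 3.4, -1.1]
width: 0.0208
```

```bash
python3 go.py .4611 .0011 .089 .03
```

```text
t 12.88 pos [0.461  0.0022 0.0896] w 0.0208 F [ 0.8  3.4 -1.1] M [ 0.38 -0.2   0.36] j [-0.16  0.01  1.89  0.    1.24 -1.76]
turn [-0.0012  0.003  -0.0014] shift now-axes [ 0.0006 -0.0011  0.0001] shift in target axes [ 0.0006 -0.0011  0.0001]
```

Call:
play_rows --motion '[[[0, 0, 0, 0.0005, 0, 0, -1], [0, 0, 0, 0.0005, 0, 0, -1], [0, 0, 0, 0.0005, 0, 0, -1], [0, 0, 0, 0, 0, 0, -1], [0, 0, 0, 0, 0, 0, -1], [0, 0, 0, 0, 0, 0, -1], [0, 0, 0, 0, 0, 0, -1], [0, 0, 0, 0, 0, 0, -1], [0, 0, 0, 0, 0, 0, -1], [0, 0, 0, 0, 0, 0, -1]]]'

```text
time: 13.72
eef_pos: [0.461, 0.0021, 0.088]
eef_rot: [-0.01, 0.706, 0.011, 0.708]
ft_force: [-0.4, 3.2, -0.2]
width: 0.0212
```

```bash
python3 go.py .4611 .0011 .089 .03; python3 - <<'E'
from ringfit import *
b3=shot('side');a3=shot('top')
o1=overlay(b3,[],(262,195,50,45),8);o2=overlay(a3,[],(303,180,50,45),8)
cv2.imwrite('pics/o11.png',np.hstack([o1,o2]))
E
```

```text
t 13.72 pos [0.461  0.0021 0.088 ] w 0.0212 F [-0.4  3.2 -0.2] M [ 0.48 -0.2   0.39] j [-0.16  0.01  1.89  0.    1.24 -1.76]
turn [-0.0013  0.0032 -0.0015] shift now-axes [-0.001 -0.001  0.   ] shift in target axes [-0.001  -0.0011  0.    ]
```

View pics/o11.png

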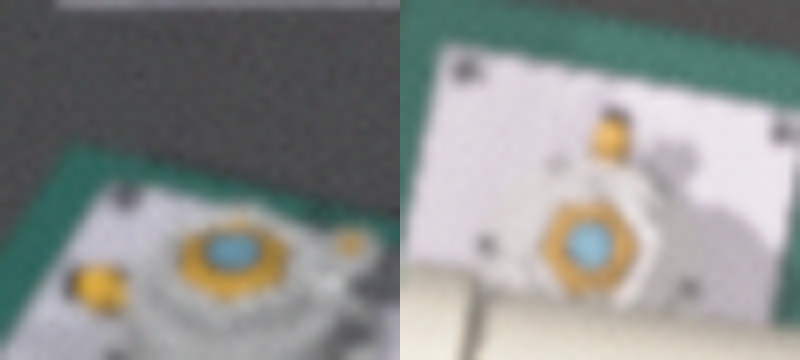

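```bash
cat > turn.py <<'E'
from h import *
import sys
C=np.array([.590,.0061]);d=.129
def st(dphi,C=C,d=d):
    s=manip.observe();Rm=R.from_quat(s['eef_rot']).as_matrix();P=s['eef_pos'];F=s['ft_force'];M=s['ft_torque']
    y=Rm[:,1];yaw=np.arctan2(-y[0],y[1])
    yaw=(yaw+np.pi/2)%np.pi-np.pi/2
    u=np.array([np.cos(yaw),np.sin(yaw)]);ce=P[:2]+d*u
    r=P[:2]-C;Mc=M[2]+r[0]*F[1]-r[1]*F[0]
    rp=-(d-.036)*u;Mp=M[2]+rp[0]*F[1]-rp[1]*F[0]
    t=yaw-dphi;T=C-d*np.array([np.cos(t),np.sin(t)]);D=np.array([T[0]-P[0],T[1]-P[1],.0886-P[2]])
    n=np.array([-u[1],u[0]])
    print('t %.2f yaw %.4f pos %s ringc_err(mm, along,lat) %.1f %.1f F %s M %s Mnut %.2f Mpin %.2f Flat %.1f Fax %.1f'%(s['time'],yaw,P.round(4),*(1e3*np.array([(ce-C)@u,(ce-C)@n])),F.round(1),M.round(2),Mc,Mp,F[:2]@n,F[:2]@u))
    print('tilt fix',R.from_matrix(Rm.T@np.c_[[0,0,-1.],y/np.linalg.norm(y),np.cross([0,0,-1.],y)]).as_rotvec().round(4),'shift for dphi (tool)',(Rm.T@D).round(4))
st(float(sys.argv[1]))
E
python3 turn.py .1
```

```text
t 13.82 yaw 0.0287 pos [0.461  0.0021 0.088 ] ringc_err(mm, along,lat) -0.0 -0.3 F [0.8 3.4 0.5] M [ 0.42 -0.19  0.33] Mnut -0.10 Mpin 0.02 Flat 3.3 Fax 0.9
tilt fix [-0.      0.0032 -0.0007] shift for dphi (tool) [-0.0005  0.0131  0.0007]
```

Call:
play_rows --motion '[[[0.01, 0, 0, -0.0003, 0.0013, 0, -1], [0.01, 0, 0, 0, 0.0013, 0, -1], [0.01, 0, 0, 0, 0.0013, 0, -1], [0.01, 0, 0, 0, 0.0013, 0, -1], [0.01, 0, 0, 0, 0.0013, 0, -1], [0.01, 0, 0, 0, 0.0013, 0, -1], [0.01, 0, 0, 0, 0.0013, 0, -1], [0.01, 0, 0, 0, 0.0013, 0, -1], [0.01, 0, 0, 0, 0.0013, 0, -1], [0.01, 0, 0, 0, 0.0013, 0, -1]]]'

```text
time: 14.65
eef_pos: [0.4613, 0.0165, 0.0882]
eef_rot: [0.029, 0.706, -0.028, 0.708]
ft_force: [1.4, 2.8, -2.1]
width: 0.0207
```

```bash
python3 turn.py .1
```

```text
t 14.65 yaw -0.0812 pos [0.4613 0.0165 0.0882] ringc_err(mm, along,lat) -0.1 -0.1 F [ 1.4  2.8 -2.1] M [ 0.38 -0.17  0.62] Mnut 0.24 Mpin 0.34 Flat 2.9 Fax 1.2
tilt fix [-0.      0.0028 -0.0008] shift for dphi (tool) [-0.0004  0.0129  0.0008]
```

Call:
play_rows --motion '[[[0.01, 0, 0, 0, 0.0013, 0.0001, -1], [0.01, 0, 0, 0, 0.0013, 0, -1], [0.01, 0, 0, 0, 0.0013, 0, -1], [0.01, 0, 0, 0, 0.0013, 0, -1], [0.01, 0, 0, 0, 0.0013, 0, -1], [0.01, 0, 0, 0, 0.0013, 0, -1], [0.01, 0, 0, 0, 0.0013, 0, -1], [0.01, 0, 0, 0, 0.0013, 0, -1], [0.01, 0, 0, 0, 0.0013, 0, -1], [0.01, 0, 0, 0, 0.0013, 0, -1]]]'

```text
time: 15.48
eef_pos: [0.4631, 0.0308, 0.0882]
eef_rot: [0.068, 0.703, -0.067, 0.705]
ft_force: [0.8, 2.5, -1.5]
width: 0.021
```

```bash
python3 turn.py .1
```

```text
t 15.48 yaw -0.1922 pos [0.4631 0.0308 0.0882] ringc_err(mm, along,lat) -0.3 -0.0 F [ 0.8  2.5 -1.5] M [ 0.41 -0.12  0.59] Mnut 0.24 Mpin 0.34 Flat 2.7 Fax 0.3
tilt fix [-0.      0.0023 -0.0009] shift for dphi (tool) [-0.0004  0.0129  0.0009]
```

Call:
play_rows --motion '[[[0.01, 0, 0, 0, 0.0013, 0.0002, -1], [0.01, 0, 0, 0, 0.0013, 0.0001, -1], [0.01, 0, 0, 0, 0.0013, 0, -1], [0.01, 0, 0, 0, 0.0013, 0, -1], [0.01, 0, 0, 0, 0.0013, 0, -1], [0.01, 0, 0, 0, 0.0013, 0, -1], [0.01, 0, 0, 0, 0.0013, 0, -1], [0.01, 0, 0, 0, 0.0013, 0, -1], [0.01, 0, 0, 0, 0.0013, 0, -1], [0.01, 0, 0, 0, 0.0013, 0, -1]]]'

```text
time: 16.32
eef_pos: [0.4665, 0.0448, 0.0881]
eef_rot: [0.107, 0.698, -0.106, 0.7]
ft_force: [0.5, 2.5, -0.3]
width: 0.0207
```

```bash
python3 turn.py .1
```

```text
t 16.32 yaw -0.3033 pos [0.4665 0.0448 0.0881] ringc_err(mm, along,lat) -0.4 0.0 F [ 0.5  2.5 -0.3] M [0.4  0.02 0.58] Mnut 0.25 Mpin 0.34 Flat 2.5 Fax -0.3
tilt fix [-0.      0.0012 -0.0009] shift for dphi (tool) [-0.0005  0.0129  0.001 ]
```

Call:
play_rows --motion '[[[0.01, 0, 0, 0, 0.0013, 0.0002, -1], [0.01, 0, 0, 0, 0.0013, 0.0002, -1], [0.01, 0, 0, 0, 0.0013, 0, -1], [0.01, 0, 0, 0, 0.0013, 0, -1], [0.01, 0, 0, 0, 0.0013, 0, -1], [0.01, 0, 0, 0, 0.0013, 0, -1], [0.01, 0, 0, 0, 0.0013, 0, -1], [0.01, 0, 0, 0, 0.0013, 0, -1], [0.01, 0, 0, 0, 0.0013, 0, -1], [0.01, 0, 0, 0, 0.0013, 0, -1]]]'

```text
time: 17.15
eef_pos: [0.4712, 0.0575, 0.0879]
eef_rot: [0.145, 0.692, -0.145, 0.692]
ft_force: [-3.5, -1.5, -0.3]
width: 0.0208
```

```bash
python3 turn.py .1
```

```text
t 17.15 yaw -0.4140 pos [0.4712 0.0575 0.0879] ringc_err(mm, along,lat) -0.4 -0.7 F [-3.5 -1.5 -0.3] M [-0.26  0.42  0.67] Mnut 1.03 Mpin 0.93 Flat -2.8 Fax -2.6
tilt fix [-0. -0.  0.] shift for dphi (tool) [-0.0007  0.0136  0.0011]
```

Call:
play_rows --motion '[[[0.008, 0, 0, 0, 0.0008, 0, -1], [0.008, 0, 0, 0, 0.0008, 0, -1], [0.008, 0, 0, 0, 0.0008, 0, -1], [0.008, 0, 0, 0, 0.0008, 0, -1], [0.008, 0, 0, 0, 0.0008, 0, -1], [0.008, 0, 0, 0, 0.0008, 0, -1], [0.008, 0, 0, 0, 0.0008, 0, -1], [0.008, 0, 0, 0, 0.0008, 0, -1], [0, 0, 0, 0, 0, 0, -1], [0, 0, 0, 0, 0, 0, -1]]]'

```text
time: 17.98
eef_pos: [0.4741, 0.0637, 0.0879]
eef_rot: [0.17, 0.687, -0.171, 0.686]
ft_force: [-3.7, -1.2, 0.3]
width: 0.0209
```

```bash
python3 turn.py .1; python3 - <<'E'
from ringfit import *
b3=shot('side');a3=shot('top')
pickle.dump((a3,b3),open('ab5.pkl','wb'))
o1=overlay(b3,[],(262,200,75,60),6);o2=overlay(a3,[],(295,180,55,60),6)
cv2.imwrite('pics/o12.png',np.hstack([o1,o2]))
E
```

```text
t 17.98 yaw -0.4861 pos [0.4741 0.0637 0.0879] ringc_err(mm, along,lat) -0.4 -3.2 F [-3.7 -1.2  0.3] M [-0.25  0.47  0.64] Mnut 0.99 Mpin 0.90 Flat -2.8 Fax -2.7
tilt fix [-0.     -0.0003  0.0006] shift for dphi (tool) [-0.0008  0.0161  0.0011]
```

View pics/o12.png

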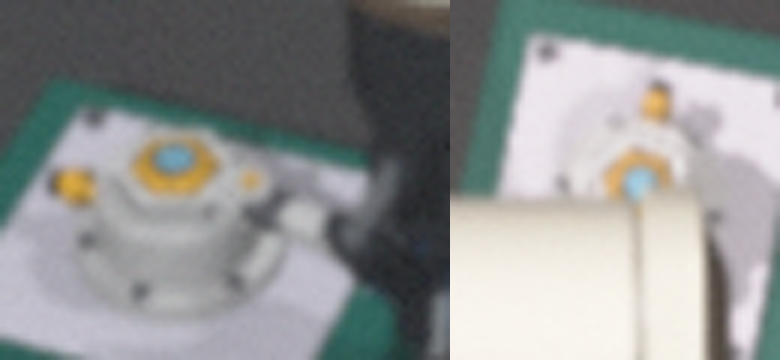

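Call:
play_rows --motion '[[[0.008, 0, 0, 0, 0.0008, 0, -1], [0.008, 0, 0, 0, 0.0008, 0, -1], [0.008, 0, 0, 0, 0.0008, 0, -1], [0.008, 0, 0, 0, 0.0008, 0, -1], [0.008, 0, 0, 0, 0.0008, 0, -1], [0.005, 0, 0, 0, 0.0005, 0, -1], [0, 0, 0, 0, 0, 0, -1], [0, 0, 0, 0, 0, 0, -1], [0, 0, 0, 0, 0, 0, -1], [0, 0, 0, 0, 0, 0, -1]]]'

```text
time: 18.92
eef_pos: [0.4764, 0.0679, 0.0879]
eef_rot: [0.187, 0.682, -0.188, 0.682]
ft_force: [-4.1, -0.8, 0.6]
width: 0.021
```

```bash
python3 turn.py -.1; python3 - <<'E'
from ringfit import *
b3=shot('side')
s=manip.observe();Rm=R.from_quat(s['eef_rot']).as_matrix();P=s['eef_pos'];y=Rm[:,1];yaw=np.arctan2(-y[0],y[1]);yaw=(yaw+np.pi/2)%np.pi-np.pi/2
u=np.array([np.cos(yaw),np.sin(yaw)])
C=np.array([.5905,.011]);h=[]
for f,c in((0,(0,255,0)),(.1,(0,255,255)),(.2,(0,0,255))):
    v=np.array([np.cos(yaw+f),np.sin(yaw+f)]);h.append((hexp(C,yaw+f,.046,.107),c));h.append(([np.r_[C,.107],np.r_[C-.036*v,.107]],c))
o1=overlay(b3,[],(265,205,40,45),10);o2=overlay(b3,h,(265,205,40,45),10)
cv2.imwrite('pics/o13.png',np.hstack([o1,o2]))
E
```

```text
t 18.92 yaw -0.5361 pos [0.4764 0.0679 0.0879] ringc_err(mm, along,lat) -0.2 -4.9 F [-4.1 -0.8  0.6] M [-0.32  0.5   0.61] Mnut 0.96 Mpin 0.87 Flat -2.8 Fax -3.1
tilt fix [-0.     -0.0003  0.0007] shift for dphi (tool) [-0.0007 -0.008   0.0009]
```

View pics/o13.png

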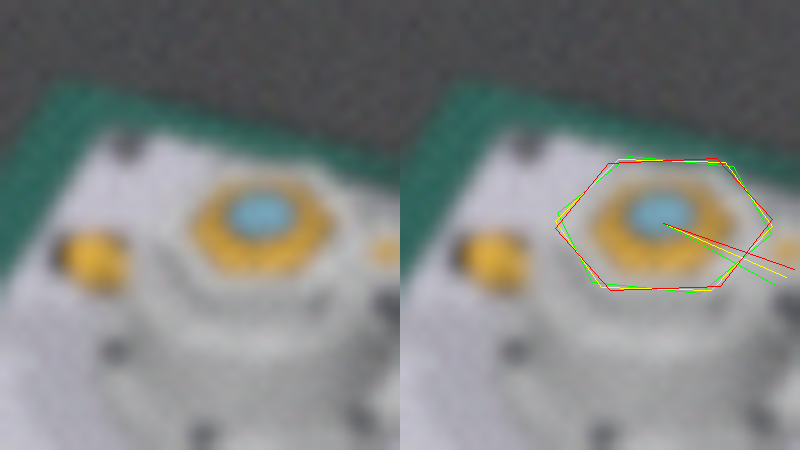

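Call:
play_rows --motion '[[[-0.01, 0, 0, 0, -0.001, 0, -1], [-0.01, 0, 0, 0, -0.001, 0, -1], [-0.01, 0, 0, 0, -0.001, 0, -1], [-0.01, 0, 0, 0, -0.001, 0, -1], [-0.01, 0, 0, 0, -0.001, 0, -1], [-0.01, 0, 0, 0, -0.001, 0, -1], [-0.01, 0, 0, 0, -0.001, 0, -1], [-0.01, 0, 0, 0, -0.001, 0, -1], [-0.01, 0, 0, 0, -0.001, 0, -1], [-0.01, 0, 0, 0, -0.001, 0, -1]]]'

```text
time: 19.8
eef_pos: [0.4716, 0.0584, 0.088]
eef_rot: [0.149, 0.691, -0.149, 0.691]
ft_force: [-2.4, 0.7, 0.1]
width: 0.0209
```

```bash
python3 turn.py -.05
```

```text
t 19.80 yaw -0.4252 pos [0.4716 0.0584 0.088 ] ringc_err(mm, along,lat) -0.4 -1.2 F [-2.4  0.7  0.1] M [0.01 0.33 0.82] Mnut 0.87 Mpin 0.86 Flat -0.4 Fax -2.5
tilt fix [0.     0.0002 0.0002] shift for dphi (tool) [-0.0006 -0.0052  0.0006]
```

Call:
play_rows --motion '[[[-0.008, 0, 0, 0, -0.0008, 0, -1], [-0.008, 0, 0, 0, -0.0008, 0, -1], [-0.008, 0, 0, 0, -0.0008, 0, -1], [-0.008, 0, 0, 0, -0.0009, 0, -1], [-0.008, 0, 0, 0, -0.0009, 0, -1], [-0.008, 0, 0, 0, -0.001, 0, -1], [-0.006, 0, 0, 0, -0.0008, 0, -1], [0, 0, 0, 0, 0, 0, -1], [0, 0, 0, 0, 0, 0, -1], [0, 0, 0, 0, 0, 0, -1]]]'

```text
time: 20.63
eef_pos: [0.4693, 0.0527, 0.088]
eef_rot: [0.129, 0.695, -0.128, 0.696]
ft_force: [-1.9, 1.7, -0.2]
width: 0.021
```

```bash
python3 turn.py -.05
```

```text
t 20.63 yaw -0.3654 pos [0.4693 0.0527 0.088 ] ringc_err(mm, along,lat) -0.4 0.4 F [-1.9  1.7 -0.2] M [0.25 0.16 0.32] Mnut 0.20 Mpin 0.23 Flat 0.9 Fax -2.4
tilt fix [-0.      0.0004 -0.0006] shift for dphi (tool) [-0.0006 -0.0068  0.0006]
```

Call:
play_rows --motion '[[[-0.008, 0, 0, 0, -0.001, 0, -1], [-0.008, 0, 0, 0, -0.001, 0, -1], [-0.008, 0, 0, 0, -0.001, 0, -1], [-0.008, 0, 0, 0, -0.001, 0, -1], [-0.008, 0, 0, 0, -0.001, 0, -1], [-0.008, 0, 0, 0, -0.001, 0, -1], [-0.005, 0, 0, 0, -0.0006, 0, -1], [0, 0, 0, 0, 0, 0, -1], [0, 0, 0, 0, 0, 0, -1], [0, 0, 0, 0, 0, 0, -1]]]'

```text
time: 21.47
eef_pos: [0.467, 0.0458, 0.0881]
eef_rot: [0.109, 0.698, -0.108, 0.699]
ft_force: [-0.9, 1.6, -0.1]
width: 0.0208
```

```bash
python3 turn.py 0
```

```text
t 21.47 yaw -0.3073 pos [0.467  0.0458 0.0881] ringc_err(mm, along,lat) -0.2 0.7 F [-0.9  1.6 -0.1] M [0.28 0.08 0.19] Mnut 0.03 Mpin 0.07 Flat 1.3 Fax -1.4
tilt fix [-0.      0.0009 -0.0008] shift for dphi (tool) [-0.0005 -0.0006  0.0002]
```

Call:
play_rows --motion '[[[0, 0, 0, -0.001, 0.0002, -0.0004, -1], [0, 0, 0, -0.0015, 0, 0, -1], [0, 0, 0, -0.002, 0, 0, -1], [0, 0, 0, -0.002, 0, 0, -1], [0, 0, 0, -0.002, 0, 0, -1], [0, 0, 0, -0.002, 0, 0, -1], [0, 0, 0, -0.002, 0, 0, -1], [0, 0, 0, -0.002, 0, 0, -1], [0, 0, 0, -0.002, 0, 0, -1], [0, 0, 0, -0.002, 0, 0, -1]]]'

```text
time: 22.3
eef_pos: [0.4665, 0.0458, 0.108]
eef_rot: [0.109, 0.699, -0.108, 0.699]
ft_force: [1.2, 0.1, -3.6]
width: 0.021
```

```bash
python3 turn.py 0
```

```text
t 22.30 yaw -0.3079 pos [0.4665 0.0458 0.108 ] ringc_err(mm, along,lat) -0.7 0.4 F [ 1.2  0.1 -3.6] M [ 0.05  0.21 -0.03] Mnut -0.08 Mpin -0.07 Flat 0.4 Fax 1.1
tilt fix [-0.      0.0003 -0.0004] shift for dphi (tool) [ 0.0194 -0.0004  0.0007]
```

Call:
play_rows --motion '[[[0, 0, 0, -0.01, 0, 0, -1], [0, 0, 0, -0.013, 0, 0, -1], [-0.03, 0, 0, -0.013, 0, 0, -1], [-0.06, 0, 0, -0.006, -0.02, 0, -1], [-0.06, 0, 0, 0, -0.03, 0, -1], [-0.06, 0, 0, 0, -0.03, 0, -1], [-0.06, 0, 0, 0, -0.035, 0, -1], [-0.06, 0, 0, 0, -0.035, 0, -1], [-0.04, 0, 0, 0, -0.035, 0, -1], [0, 0, 0, 0, -0.03, 0, -1]]]'

```text
time: 23.13
eef_pos: [0.4484, -0.1708, 0.1607]
eef_rot: [-0.032, 0.704, 0.031, 0.709]
ft_force: [0.9, 1.6, -1.9]
width: 0.0209
```

```bash
python3 go.py .5328 -.2985 .13 .13
```

```text
t 23.13 pos [ 0.4484 -0.1708  0.1607] w 0.0209 F [ 0.9  1.6 -1.9] M [ 0.02  0.16 -0.07] j [-0.53 -0.02  1.76  0.    1.39 -2.19]
turn [-0.0406  0.0059  0.0016] shift now-axes [ 0.0313 -0.1347  0.0725] shift in target axes [ 0.0307 -0.1376  0.0672]
```

Call:
play_rows --motion '[[[-0.01, 0.003, 0, 0.002, -0.022, 0.014, -1], [-0.01, 0.003, 0, 0.004, -0.022, 0.014, -1], [-0.01, 0, 0, 0.004, -0.022, 0.014, -1], [-0.005, 0, 0, 0.004, -0.022, 0.014, -1], [0, 0, 0, 0.004, -0.02, 0.01, -1], [0, 0, 0, 0.004, -0.01, 0.002, -1], [0, 0, 0, 0, 0, 0, -1], [0, 0, 0, 0, 0, 0, -1], [0, 0, 0, 0, 0, 0, -1], [0, 0, 0, 0, 0, 0, -1]]]'

```text
time: 23.97
eef_pos: [0.5299, -0.2932, 0.1445]
eef_rot: [-0.044, 0.705, 0.04, 0.706]
ft_force: [-0.2, 0.9, -2.0]
width: 0.0212
```

```bash
python3 go.py .5328 -.2985 .12 .13
```

```text
t 23.97 pos [ 0.5299 -0.2932  0.1445] w 0.0212 F [-0.2  0.9 -2. ] M [-0.03  0.16  0.01] j [-0.63  0.25  1.49 -0.    1.39 -2.32]
turn [-0.0105  0.0012  0.0052] shift now-axes [ 0.0246 -0.0055  0.0022] shift in target axes [ 0.0245 -0.0056  0.0022]
```

Call:
play_rows --motion '[[[-0.01, 0.001, 0.005, 0.004, -0.003, 0.001, -1], [0, 0, 0, 0.01, -0.002, 0.001, -1], [0, 0, 0, 0.012, 0, 0, -1], [0, 0, 0, 0.012, 0, 0, -1], [0, 0, 0, 0.01, 0, 0, -1], [0, 0, 0, 0.008, 0, 0, -1], [0, 0, 0, 0.004, 0, 0, -1], [0, 0, 0, 0, 0, 0, -1], [0, 0, 0, 0, 0, 0, -1], [0, 0, 0, 0, 0, 0, -1]]]'

```text
time: 24.8
eef_pos: [0.5316, -0.2955, 0.0778]
eef_rot: [-0.046, 0.706, 0.047, 0.705]
ft_force: [-0.0, -0.7, -3.0]
width: 0.021
```

```bash
python3 go.py .5328 -.2985 .0338 .13; python3 - <<'E'
from ringfit import *
b3=shot('side');a3=shot('top')
o1=overlay(b3,[],(260,130,110,80),5);o2=overlay(a3,[],(395,165,50,80),5)
cv2.imwrite('pics/o14.png',np.hstack([o1,o2]))
E
```

```text
t 24.8 pos [ 0.5316 -0.2955  0.0778] w 0.021 F [-0.  -0.7 -3. ] M [-0.05  0.2  -0.  ] j [-0.63  0.31  1.56  0.    1.27 -2.34]
turn [ 0.0026 -0.0009 -0.0015] shift now-axes [ 0.044  -0.0032  0.0009] shift in target axes [ 0.044  -0.0031  0.0008]
```

View pics/o14.png

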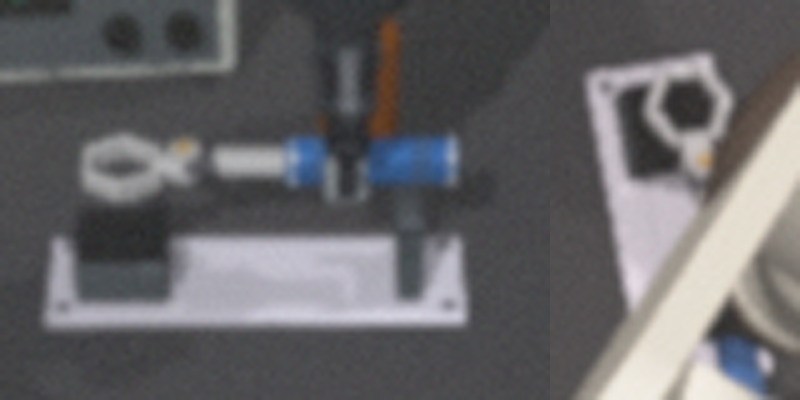

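Call:
play_rows --motion '[[[0.002, 0, 0, 0.003, -0.002, 0.001, -1], [0, 0, 0, 0.006, -0.001, 0, -1], [0, 0, 0, 0.007, 0, 0, -1], [0, 0, 0, 0.007, 0, 0, -1], [0, 0, 0, 0.006, 0, 0, -1], [0, 0, 0, 0.004, 0, 0, -1], [0, 0, 0, 0.002, 0, 0, -1], [0, 0, 0, 0.001, 0, 0, -1], [0, 0, 0, 0.001, 0, 0, -1], [0, 0, 0, 0, 0, 0, -1]]]'

```text
time: 25.73
eef_pos: [0.5334, -0.299, 0.0376]
eef_rot: [-0.046, 0.706, 0.046, 0.706]
ft_force: [-0.1, 0.5, -2.8]
width: 0.0207
```

```bash
python3 go.py .5328 -.2985 .0338 .13
```

```text
t 25.73 pos [ 0.5334 -0.299   0.0376] w 0.0207 F [-0.1  0.5 -2.8] M [0.01 0.21 0.  ] j [-0.64  0.36  1.59  0.    1.2  -2.34]
turn [ 0.0002  0.0003 -0.0004] shift now-axes [ 0.0038  0.0006 -0.0006] shift in target axes [ 0.0038  0.0006 -0.0006]
```

Call:
play_rows --motion '[[[0, 0, 0, 0.001, 0.0003, -0.0003, -1], [0, 0, 0, 0.001, 0.0003, -0.0003, -1], [0, 0, 0, 0.001, 0, 0, -1], [0, 0, 0, 0.0007, 0, 0, -1], [0, 0, 0, 0.0005, 0, 0, -1], [0, 0, 0, 0, 0, 0, -1], [0, 0, 0, 0, 0, 0, -1], [0, 0, 0, 0, 0, 0, -1], [0, 0, 0, 0, 0, 0, -1], [0, 0, 0, 0, 0, 0, -1]]]'

```text
time: 26.57
eef_pos: [0.5332, -0.2987, 0.0341]
eef_rot: [-0.046, 0.705, 0.046, 0.706]
ft_force: [0.4, 0.3, -2.7]
width: 0.021
```

```bash
python3 go.py .5328 -.2985 .0338 .13
```

```text
t 26.57 pos [ 0.5332 -0.2987  0.0341] w 0.021 F [ 0.4  0.3 -2.7] M [-0.05  0.12  0.  ] j [-0.64  0.36  1.59  0.    1.19 -2.34]
turn [0.0003 0.0016 0.0008] shift now-axes [ 0.0003  0.0002 -0.0004] shift in target axes [ 0.0003  0.0002 -0.0004]
```

Just about in contact; go down 1 mm more and open (gradually).

Call:
play_rows --motion '[[[0, 0, 0, 0.0005, 0, 0, -1], [0, 0, 0, 0.0005, 0, 0, -1], [0, 0, 0, 0.0005, 0, 0, -1], [0, 0, 0, 0, 0, 0, -1], [0, 0, 0, 0, 0, 0, -0.4], [0, 0, 0, 0, 0, 0, -0.2], [0, 0, 0, 0, 0, 0, 0.2], [0, 0, 0, 0, 0, 0, 0.6], [0, 0, 0, 0, 0, 0, 0.8], [0, 0, 0, 0, 0, 0, 0.8]]]'

```text
time: 27.4
eef_pos: [0.5339, -0.2991, 0.0345]
eef_rot: [-0.047, 0.704, 0.045, 0.707]
ft_force: [0.5, -0.4, 0.2]
width: 0.0765
```

```bash
python3 go.py .5328 -.2985 .0338 .13;python3 - <<'E'
from ringfit import *
b3=shot('side')
overlay(b3,[],(260,130,110,80),6,'o15')
E
```

```text
t 27.4 pos [ 0.5339 -0.2991  0.0345] w 0.0765 F [ 0.5 -0.4  0.2] M [0.02 0.02 0.05] j [-0.64  0.36  1.59  0.    1.19 -2.34]
turn [0.0004 0.0036 0.0025] shift now-axes [ 0.0007  0.0008 -0.001 ] shift in target axes [ 0.0007  0.0008 -0.001 ]
```

View pics/o15.png

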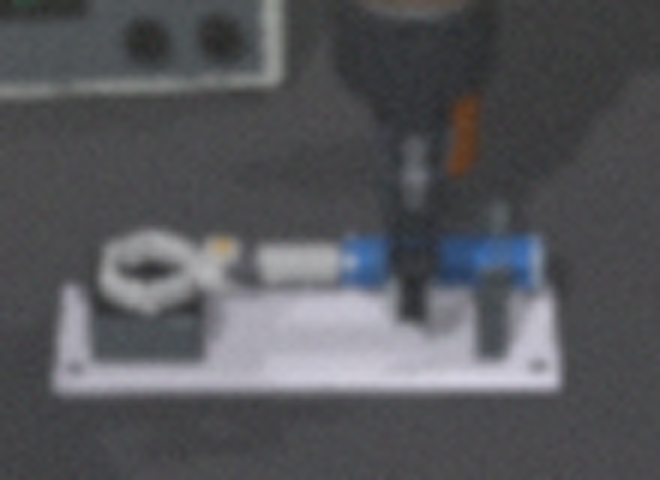

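The picture shows the ring on its pad (crop ~150,270) and the handle in the notch (~492,260). Next I retreat upward and then back off to clear the top view.

Call:
play_rows --motion '[[[0, 0, 0, -0.003, 0, 0, 0.8], [0, 0, 0, -0.008, 0, 0, 0.8], [0, 0, 0, -0.015, 0, 0, 0.8], [0, 0, 0, -0.02, 0, 0, 0.8], [0, 0, 0, -0.025, 0, 0, 0.8], [0, 0, 0, -0.03, 0, 0, 0.8], [0, 0, 0, -0.03, 0, 0, 0.8], [0, 0, 0, -0.02, 0, -0.02, 0.8], [0, 0, 0, 0, 0.02, -0.03, 0.8], [0, 0, 0, 0, 0.03, -0.03, 0.8]]]'

```text
time: 28.28
eef_pos: [0.448, -0.261, 0.196]
eef_rot: [-0.047, 0.704, 0.045, 0.707]
ft_force: [0.1, 0.4, 0.9]
width: 0.077
```

Call:
play_rows --motion '[[[0, 0, 0, 0, 0.04, -0.02, 0.8], [0, 0, 0, 0, 0.04, -0.02, 0.8], [0, 0, 0, 0, 0.04, -0.02, 0.8], [0, 0, 0, 0, 0.04, 0, 0.8], [0, 0, 0, 0, 0.04, 0, 0.8], [0, 0, 0, 0, 0.03, 0, 0.8], [0, 0, 0, 0, 0.02, 0, 0.8], [0, 0, 0, 0, 0, 0, 0.8], [0, 0, 0, 0, 0, 0, 0.8], [0, 0, 0, 0, 0, 0, 0.8]]]'

```text
time: 29.12
eef_pos: [0.3513, -0.0183, 0.2018]
eef_rot: [-0.048, 0.7, 0.042, 0.711]
ft_force: [1.0, -0.5, -0.3]
width: 0.0768
```

```bash
python3 go.py .5328 -.2985 .0338 .13;python3 - <<'E'
from ringfit import *
b3=shot('side','sE');a3=shot('top','tE')
pickle.dump((a3,b3),open('abE.pkl','wb'))
a,b=pickle.load(open('ab.pkl','rb'))
bx=(265,150,90,55)
o=np.hstack([overlay(b,[],bx,4),overlay(b3,[],bx,4)]);bx=(385,165,90,100)
o2=np.hstack([overlay(a,[],bx,4),overlay(a3,[],bx,4)])
cv2.imwrite('pics/oE.png',np.vstack([o,o2])[:600])
E
```

```text
t 29.12 pos [ 0.3513 -0.0183  0.2018] w 0.0768 F [ 1.  -0.5 -0.3] M [-0.01  0.01 -0.02] j [-0.27 -0.34  1.94 -0.    1.52 -1.97]
turn [-0.0019  0.0156  0.0095] shift now-axes [ 0.1731 -0.2994  0.1416] shift in target axes [ 0.168  -0.3013  0.1436]
```

View pics/oE.png

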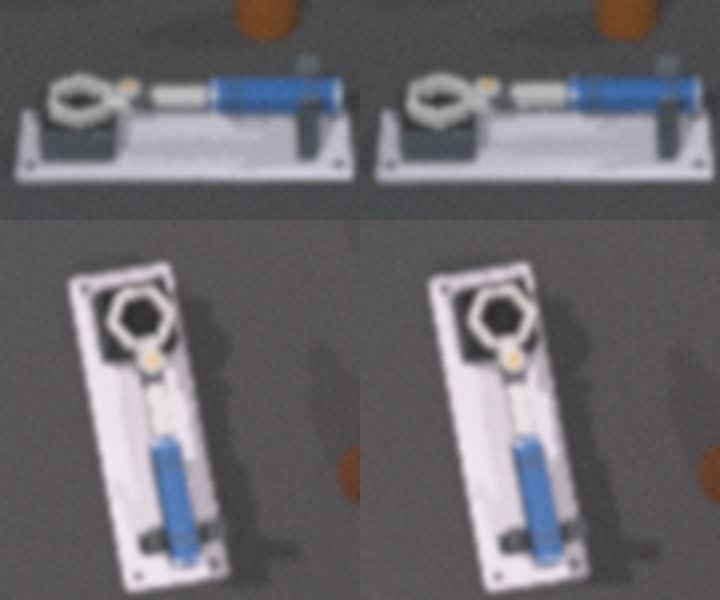

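View pics/sE.png

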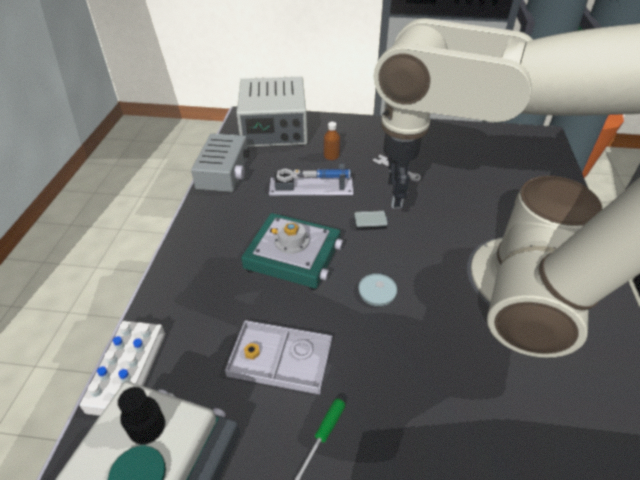

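```bash
python3 -c "
from workcell import manip
s=manip.observe();print(s['ft_force'],abs(s['qd']).max());print(manip.hand_in())"
```

```text
[ 0.18395482 -0.39000946  0.93347671] 0.0109291449848485
the job is handed in; nothing more can be done
None
```

I tightened the nut until the wrench broke over at its hinge, put the wrench back in its rest, and handed the job in at about 29 s.

**Seating:** The ring went down over the nut with low forces. The largest reading was a sideways force of about 9 N, when I tried a small turn to help the ring drop. The last picture before turning showed the nut standing up through the ring.

**Tightening:** The nut dragged at about 0.25 N m for some 0.4 rad. The torque at the hinge pin then rose to about 0.9 N m and stayed steady while I turned further. I worked out the fold at 0.12–0.18 rad from the arm's motion and held it for about a third of a second. The pictures were too coarse to measure the fold directly.

**Easing off and return:** I eased back until the torque on the nut was about zero, then lifted the wrench straight off and laid it down.

**Last checks:**
- Before and after pictures from both cameras show the wrench where it first lay, with the ring on the pad, the handle in the notch and the hinge straight.
- The other objects look unmoved by eye in the side picture.
- The gripper was clear of everything.

**Disagreements:**
- The two cameras differed by about 6 mm in y, so I placed the ring relative to the nut in each picture.
- One top-view fit of the ring was off and I left it out.
- The grip looked about 10 mm farther from the ring than stated.
- I did not measure the nut's final height. That it is fully home rests on the hard stop I felt and the break-over.

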